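# Clear the guide and hold the probe in air for zeroing

## Task

The level probe is to be zeroed in air. Hang the dip cup that covers the guide hole by its bail on the hook stand's hook and let go of it; then take the probe from its rest and lower it upright through the guide hole until its tip is about half-way down inside the empty beaker, touching neither the guide nor the beaker. Finish while still holding it there, still and centred in the hole; leave the beaker and the other things where they are.

Things in the scene. Friction and masses are not known exactly. Their poses are not given: they have to be found in the camera images.
- guide: fixed aluminium bridge over the beaker: plate 70 (x) x 136 (y) x 12 mm, top 130 mm above the bench, on two legs at y = +-61 mm (they reach 72 mm out at the feet). Origin on the bench under the centre of the hole; z up. Open towards its -x and +x sides.
- guide_hole (a point): centre of the guide hole at the plate's top face, 130 mm above the bench; a round through hole of 24 mm diameter, 12 mm deep, in the plate's middle. At the start the dip cup stands over it.
- dip_cup: loose steel cup, 0.1-0.2 kg, upright on the guide plate. Origin under its base, z up. 52 mm diameter, rim 50 mm up; rigid bail of 5 mm wire in its y-z plane: sides at y = +-26.5 mm, peaked top bar, wire axis 95 mm up at the middle; 42 mm free between rim and bar. On the bar an upright black square grip 14 x 14 mm, 96 to 141 mm up. It swings and settles by itself once hung.
- bail_peak (a point): on the dip cup, underside of the bail's top bar at its middle, 92.5 mm above the cup's base: the point that rests on the hook
- cup_grip (a point): on the dip cup's axis 123 mm above its base, inside the black square grip: where to pinch it (14 mm wide along the cup's x and y)
- hook_stand: fixed stand with one hook. Origin on the bench under the hook seat. Its own -x is the way the hook points; 14 mm post at x = +60 mm, 250 mm tall, foot 80 mm diameter. The hook is a level 8 mm rod from the post to x = -22 mm, axis 225 mm up; its end turns up to 243 mm above the bench and reaches to x = -33 mm. It stands about 0.12 m behind the guide.
- hook_seat (a point): top of the level rod, 229 mm above the bench, between the upturned end (29 mm away on -x, 14 mm higher) and the post (60 mm away on +x): where the bail's bar shall hang. The bail comes over the upturned end from the open -x side, cup below the rod, bar across it.
- rest: fixed probe rest: plate 44 (x) x 62 (y) x 8 mm, top 135 mm above the bench, on two 10 mm posts at y = +-24 mm, base 60 x 64 x 10 mm; the probe hangs in its 14 mm hole by the flange. Origin on the bench under the hole, z up. Between it and the guide stands a balance; its wide round pan is 110 mm high: carry things over it.
- probe: loose level probe, 0.1 to 0.16 kg, hanging upright in the rest. Origin at the stem's tip, z up along it. Steel stem 10 mm diameter, 120 mm long; round flange 32 mm diameter, 120 to 125 mm up; black square grip 24 x 24 mm, 125 to 175 mm up; cap to 179 mm. At the start the tip is 15 mm above the bench and the flange lies on the rest's plate.
- probe_grip (a point): centre of the probe's black square grip, 150 mm above the tip (24 mm wide along the probe's x and y)
- beaker: loose clear empty beaker, 92 mm diameter, 100 mm tall, inner floor 4 mm above the bench, standing on the bench under the guide plate, centred below the hole to about 4 mm. Origin under its base.
- tape_roll: bystander: roll of tape lying flat, 94 mm across, 19 mm tall, on the bench. Origin under its centre.
- stir_stick: bystander: wooden stir stick 20 x 201 x 8 mm lying on the bench, long along its y. Origin under its centre.
- small_box: bystander: small closed box 40 x 70 x 22 mm lying on the bench. Origin under its centre.
There are look-alikes about, which are no part of the job. What is shaped like the probe but green or yellow is not meant.

How it is judged:
By the outcome, as a careful person would: the job done as asked, in the order asked, and still so for the second after the job is handed in, while the arm keeps its last pose, push and grip.
It also fails if it takes over 72 s, if anything falls off the work surface, if the arm or the gripper's body presses on something with over 40 N, if the wrist force passes 120 N, or if a joint passes its speed limit or range.

## Robot

A 6-joint arm with a two-finger parallel gripper is mounted at the origin on a cart in front of the work surface, level with it; the furniture and walls round the work are solid. World frame = base frame: x ahead of the robot, y to its left, z up, the work surface at z = 0. Lengths are in m, angles in rad, forces in N, time in s.
With the tool pointing down it reaches from about 0.375 to 0.975 m from the base axis. Payload 3.8 kg.
Tool frame: the origin (TCP) lies at the very end of the fingers, on their centre line; the grasp point (between the pads) lies 19 mm behind it (r.grip_depth is the distance from the TCP to the grasp point, in m); x points along the fingers, y is the direction in which the jaws open and shut, and the axes are right-handed (so a half turn about x gives the same grasp; the last joint's range is limited). The gripper opens to 85 mm and grips with 20 to 120 N. Pads are 22 mm wide; open, the fingers measure 114 mm over their backs; the gripper's body (76 mm by 85 mm) begins 54 mm behind the grasp point. The pads swing forward as they close: fully open they stand 13 mm farther back than shut.
Start: joints at [1.213, 0.264, 1.604, -0, 1.274, -0.037], TCP at [0.213, 0.641, 0.231] pointing down, gripper open.
Joint ranges: [-2.63, 2.63], [-0.94, 2.18], [0.31, 2.57], [-1.31, 4.45], [0, 2.66], [-2.55, 2.55]. Speed limits (rad/s): [2.57, 2.57, 3.14, 3.14, 3.14, 3.14].

## Interface

Orientations are given as a rotation vector (axis times angle).
In Python, from bench import r, eyes, finder gives the robot as it stands. The module is installed in compiled form; this text tells all that it offers.
- The arm moves only by the tool drive_tool, never from a script. Its arguments are lists of equal length, an entry for each row: "fingers": the closure, from -1 (fully open) to 1 (shut); "linear": the shift along the tool's x, y, z normalised to -1 to 1, where 1 is 500 mm, a list of three; "roll": the turn about the tool's x normalised to -1 to 1, where 1 is 45 degrees. In form: {"fingers": [fingers, ...], "linear": [[x, y, z], ...], "roll": [roll, ...]}. A call has 1 to 20 rows; each row is the pose to reach, as a shift and turn from the pose measured when the call began, along the tool's axes at that moment; what a row does not reach only later rows make up. A row lasts 1/10 s, in which the tool goes at most 50 mm and 8.59 degrees, less where a joint would pass 70% of its speed; a pose out of reach is approached as far as the arm can. A call with a number of a shift or a turn outside -1 to 1 is refused whole. A call with a gripper value outside its range is refused whole. The fingers move at their own pace and stop on an object; the grip force is fixed at half the most. Time passes only in rows, so rows that repeat a pose let the fingers close. It gives the time, the measured TCP pose, the force and the opening at its end, in the units of the state.
- r.read_state(): the state, without advancing time (a new reading comes with each control period).
- eyes.read_camera(name): name is "scene" or "side" or "wrist"; returns the picture (400x640x3 uint8, red, green, blue); there is no depth.
- eyes.get_calibration(name): a dict with "vertical_fov" (degrees; the focal length in pixels is half the picture's height over the tangent of half this angle, whatever the lens; pixels are square), "cx", "cy" (the principal point, pixels), "D" ([k1, k2, p1, p2, k3] as OpenCV has them; the pictures are not rectified), "xyz" and "rotation" of the camera in the world. Camera axes: x right, y down, z forward; pixel columns grow to the right and rows downward; lengths in m; the calibration is good to about 2 mm. A picture is of the moment at which its call begins: read the wrist's pose just before it. get_calibration takes no time and is no camera call; for the wrist camera it gives the pose at the moment of the call.
- r.close_job(): hands the job in, once; it reports no verdict.
Trained networks look in the newest picture that a camera, given by its name, has taken for a name from the list of things; names that differ only in an ending like _2 or _b are one class to them, and where a whole thing is asked for, a point or a joint stands for the part that bears it (a point fixed in the world has none). Each returns a list of dicts, best first, with "conf" (0 to 1); they miss things now and then, are a little off and sometimes report something else, mostly with a low value. They report only what shows in the picture. A call takes as long as a camera call. They do not tell look-alikes from the thing itself.
- finder.look_for(camera, target): "point" ([x, y, z] in m, in world coordinates, good to about 4 mm: the middle of the surface that is visible of it).
- finder.landmark_of(camera, target): "point" ([x, y, z] in m, in world coordinates, good to about 4 mm: a listed point, or the origin of a listed thing).
The state is a dict: "clock": time; "qpos": joint angles; "qd": joint speeds; "effort": joint torques, N m; "eef_pos": TCP position; "eef_rot": TCP orientation; "wrist_force": force on the tool from outside, world axes, zero at the start; "ft_torque": the same for the moment, N m; "grip_width": finger opening in m.
Only numpy, scipy, OpenCV 4.12 (cv2) and the standard library are available. Lean on these libraries where they do the work, as an engineer would, in place of code of your own. Each camera call takes 0.05 s, during which the arm holds its last target.

## Working session

There is one attempt and no reset: what is moved stays moved. The work goes in short steps, Python scripts to look and compute and a tool call to move; the robot and the scene stay as the last step left them, time stands still between calls to the robot, and variables do not carry over. Pictures are saved under pics/ and viewed, and the job is handed in when it is done.

Besides the shell and the picture viewer there is one more tool, called after "Call:" as a command line: name --pt "numbers of a row" for each row, then --argument value for the rest. drive_tool: Moves the arm, as the interface text tells. Scaled input: -1 to 1 covers 500 mm each way for a shift and 45 degrees each way for a turn. Its arguments: {"type":"object","properties":{"fingers":{"type":"array","items":{"type":"number"}},"linear":{"type":"array","items":{"type":"array","items":{"type":"number"}}},"roll":{"type":"array","items":{"type":"number"}}},"required":["fingers","linear","roll"]}

```bash
mkdir -p pics; ls
python3 - <<'E'
from bench import r,eyes,finder
import cv2
print(r.read_state())
for n in("scene","side","wrist"):
    im=eyes.read_camera(n); cv2.imwrite(f"pics/{n}0.png",im[:,:,::-1]); c=eyes.get_calibration(n); print(n,c)
E
```

```text
pics
{'clock': 0.0, 'qpos': array([ 1.21311154e+00,  2.64747450e-01,  1.60535922e+00, -2.26871091e-06,
        1.27365317e+00, -3.68955878e-02]), 'qd': array([-0.00217563,  0.000158  , -0.00056613,  0.00060496,  0.00014406,
       -0.00061935]), 'effort': array([ 1.13866507e-03, -5.15116990e+01, -3.67312145e+01,  9.94099582e-05,
        1.28962181e-02, -6.99825179e-06]), 'eef_pos': array([0.21259001, 0.63990362, 0.22997381]), 'eef_rot': array([ 0.25009053,  1.55651851, -0.25344132]), 'wrist_force': array([ 0.78749463,  0.3832983 , -0.31332823]), 'ft_torque': array([ 0.02260068, -0.03851116,  0.00048158]), 'grip_width': 0.0853858448469178}
scene {'vertical_fov': 56.57353360690896, 'cx': 324.76094052961076, 'cy': 194.44069623386298, 'D': array([0.02083704, 0.        , 0.        , 0.        , 0.        ]), 'xyz': array([-0.25162995, -0.5059168 ,  0.83353219]), 'rotation': array([-2.00480581,  1.06405534, -0.53461978])}
side {'vertical_fov': 50.91472013141311, 'cx': 324.8461513279441, 'cy': 205.85412565922294, 'D': array([-0.02689303,  0.        ,  0.        ,  0.        ,  0.        ]), 'xyz': array([0.5377031 , 1.19144361, 1.11367366]), 'rotation': array([-0.08673772, -2.81402846,  1.37026035])}
wrist {'vertical_fov': 67.02380598009849, 'cx': 319.7176228882482, 'cy': 201.40619702285753, 'D': array([0.00059757, 0.        , 0.        , 0.        , 0.        ]), 'xyz': array([0.13591656, 0.66444711, 0.37220152]), 'rotation': array([2.32981971, 1.6803664 , 0.26523367])}
```

View pics/scene0.png

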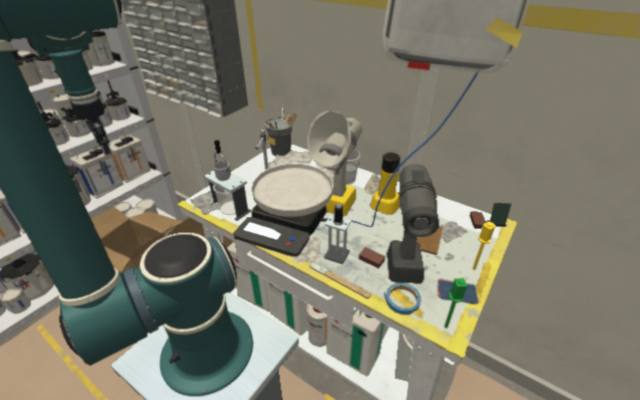

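View pics/side0.png

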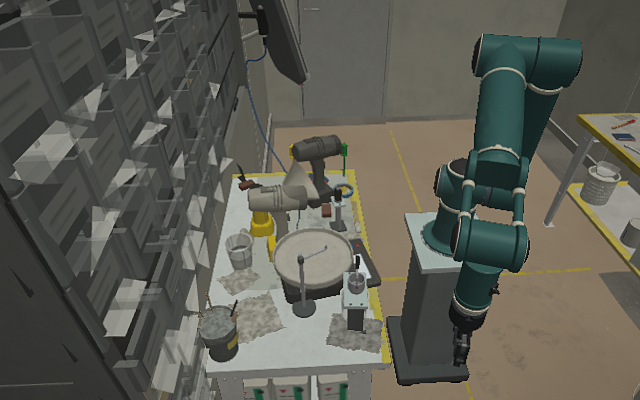

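View pics/wrist0.png

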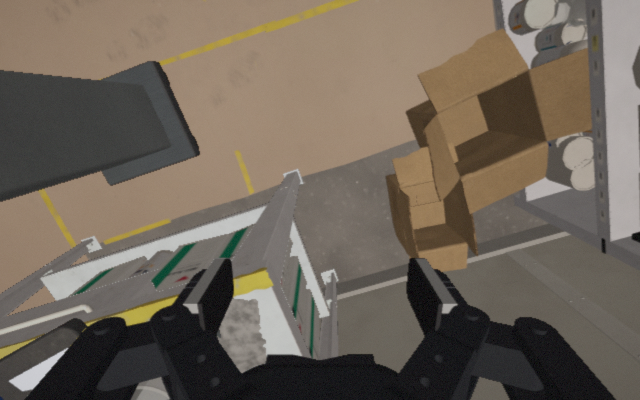

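```bash
cat > h.py <<'E'
import numpy as np, cv2
from scipy.spatial.transform import Rotation as R
from bench import r,eyes,finder
def proj(cam,P,c=None):
    c=c or eyes.get_calibration(cam)
    Rm=R.from_rotvec(c['rotation']).as_matrix(); f=200/np.tan(np.radians(c['vertical_fov']/2))
    K=np.array([[f,0,c['cx']],[0,f,c['cy']],[0,0,1]])
    rv=cv2.Rodrigues(Rm.T)[0]; t=-Rm.T@c['xyz']
    return cv2.projectPoints(np.atleast_2d(np.array(P,float)),rv,t,K,c['D'])[0][:,0]
def ray(cam,px,c=None):
    c=c or eyes.get_calibration(cam)
    Rm=R.from_rotvec(c['rotation']).as_matrix(); f=200/np.tan(np.radians(c['vertical_fov']/2))
    K=np.array([[f,0,c['cx']],[0,f,c['cy']],[0,0,1]])
    u=cv2.undistortPoints(np.array(px,float).reshape(-1,1,2),K,c['D'])[:,0]
    d=np.c_[u,np.ones(len(u))]@Rm.T
    return c['xyz'],d/np.linalg.norm(d,axis=1)[:,None]
def onz(cam,px,z,c=None):
    o,d=ray(cam,px,c); return o+d*((z-o[2])/d[:,2])[:,None]
def tri(obs):
    A=np.zeros((3,3));b=np.zeros(3)
    for o,d in obs:
        M=np.eye(3)-np.outer(d,d);A+=M;b+=M@o
    return np.linalg.solve(A,b)
def st():
    s=r.read_state(); Rt=R.from_rotvec(s['eef_rot']).as_matrix()
    return s,Rt
def plan(target,yawdeg_of_y=None):
    """shift (normalised) for TCP target, world"""
    s,Rt=st(); d=Rt.T@(np.array(target)-s['eef_pos'])/0.5
    print('clock',s['clock'],'pos',s['eef_pos'].round(4),'tx',Rt[:,0].round(3),'ty',Rt[:,1].round(3),'w',s['grip_width'].round(4))
    print('linear',d.round(4))
    if yawdeg_of_y is not None:
        a=np.radians(yawdeg_of_y); v=Rt.T@np.array([np.cos(a),np.sin(a),0])
        roll=np.degrees(np.arctan2(v[2],v[1])); roll=(roll+90)%180-90
        print('roll deg',roll,'norm',roll/45)
E
python3 - <<'E'
from h import *
for cam in("scene","side"):
    eyes.read_camera(cam)
    for t in ["cup_grip","bail_peak","dip_cup","guide_hole","hook_seat","hook_stand","probe_grip","probe","rest","guide"]:
        for x in finder.landmark_of(cam,t)[:3]: print(cam,t,x['point'].round(4) if hasattr(x['point'],'round') else x['point'],round(x['conf'],2),proj(cam,x['point']).round(0))
print(r.read_state()['clock'])
E
```

```text
scene cup_grip [0.4154, 0.3536, 0.2543] 0.79 [[217. 144.]]
scene cup_grip [0.4143, 0.3473, 0.0004] 0.75 [[230. 208.]]
scene cup_grip [0.4103, 0.3514, 0.2269] 0.51 [[217. 152.]]
scene bail_peak [0.4109, 0.3524, 0.2249] 0.94 [[217. 153.]]
scene bail_peak [0.4164, 0.3472, -0.0013] 0.22 [[230. 208.]]
scene dip_cup [0.4125, 0.3547, 0.1335] 0.69 [[222. 176.]]
scene dip_cup [0.4127, 0.3535, 0.2212] 0.39 [[218. 154.]]
scene dip_cup [0.4347, -0.0879, 0.0133] 0.23 [[336. 251.]]
scene guide_hole [0.413, 0.3462, 0.1298] 0.65 [[224. 178.]]
scene hook_stand [0.4148, 0.3548, 0.1341] 0.21 [[222. 176.]]
scene probe_grip [0.3793, -0.4523, 0.1455] 0.85 [[458. 290.]]
scene probe_grip [0.4362, -0.0897, 0.1649] 0.8 [[338. 213.]]
scene probe_grip [0.6119, -0.4546, 0.1469] 0.61 [[487. 232.]]
scene probe [0.3823, -0.4482, -0.0032] 0.71 [[445. 326.]]
scene probe [0.6128, -0.453, 0.0022] 0.6 [[474. 268.]]
scene probe [0.4347, -0.0884, 0.0131] 0.51 [[336. 251.]]
scene rest [0.4331, -0.0882, 0.0007] 0.93 [[336. 255.]]
side cup_grip [0.4133, 0.3534, 0.2543] 0.7 [[357. 260.]]
side bail_peak [0.4145, 0.3495, 0.2262
[... 316 characters left out ...]
 hook_seat [0.5219, 0.2821, 0.2287] 0.67 [[318. 251.]]
side hook_seat [0.4186, 0.3447, 0.1313] 0.26 [[354. 287.]]
side hook_stand [0.5214, 0.2766, 0.0013] 0.87 [[320. 299.]]
side hook_stand [0.4363, -0.0903, 0.0004] 0.54 [[337. 226.]]
side probe_grip [0.435, -0.0917, 0.1633] 0.55 [[337. 194.]]
side probe_grip [0.4366, -0.0896, 0.0139] 0.52 [[337. 224.]]
side probe_grip [0.6152, -0.4563, 0.1501] 0.45 [[291. 150.]]
side probe [0.3792, -0.4513, 0.0019] 0.66 [[343. 175.]]
side probe [0.4389, -0.0863, 0.0147] 0.49 [[336. 224.]]
side rest [0.4356, -0.0891, -0.0024] 0.82 [[337. 227.]]
side guide [0.4125, 0.3474, 0.0012] 0.94 [[354. 314.]]
side guide [0.3539, -0.1444, 0.0007] 0.22 [[356. 217.]]
1.25
```

Run:
```python
import cv2
a=cv2.imread("pics/scene0.png")[100:280,190:370]; b=cv2.imread("pics/side0.png")[180:340,270:430]
cv2.imwrite("pics/c1.png",cv2.resize(a,(790,790*180//180))[:600] if 0 else cv2.resize(a,(600,600),interpolation=cv2.INTER_CUBIC))
cv2.imwrite("pics/c2.png",cv2.resize(b,(600,600),interpolation=cv2.INTER_CUBIC))
```

```text
(no output)
```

View pics/c1.png

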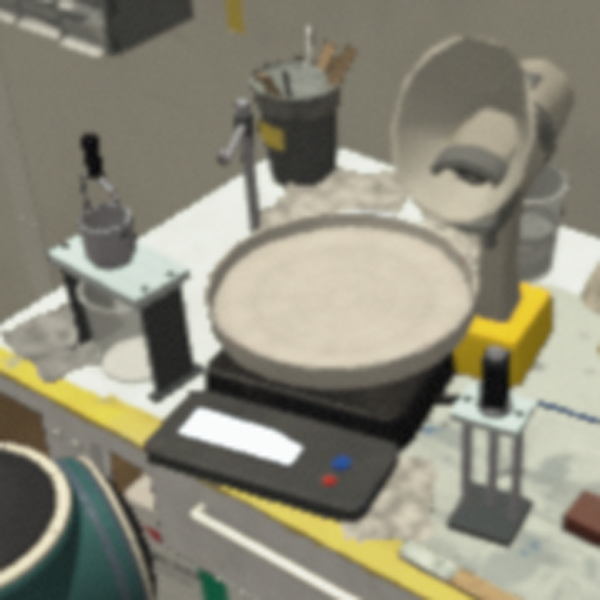

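View pics/c2.png

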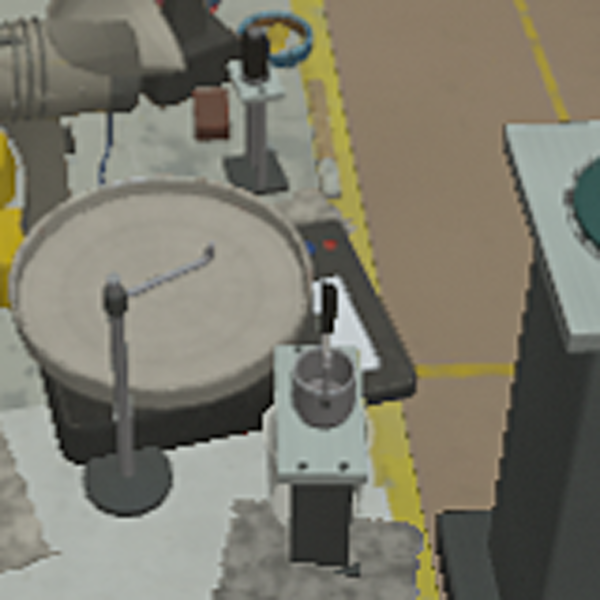

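Run:
```python
from h import *
g=lambda x,y:(270+x/3.75,180+y/3.75)
print('post base',onz('side',[g(128,482)],.01), 'top',onz('side',[g(114,276)],.25),'tip',onz('side',[g(209,248)],.241))
print('guide',onz('side',[g(275,347),g(356,347),g(368,479),g(280,472)],.13).round(4))
print('grip top',onz('side',[g(328,284)],.270))
h=lambda x,y:(190+x*.3,100+y*.3)
print('scene base',onz('scene',[h(254,222)],.01),'top',onz('scene',[h(241,102)],.25),'tip',onz('scene',[h(224,152)],.241))
print('guide scene',onz('scene',[h(48,250),h(105,233),h(188,273),h(138,297)],.13).round(4))
print('rest scene plate',onz('scene',[h(445,412),h(470,383),h(540,405),h(515,433)],.135).round(4))
```

```text
post base [[0.574156   0.32044244 0.01      ]] top [[0.57394094 0.31067137 0.25      ]] tip [[0.49808619 0.27496983 0.241     ]]
guide [[0.4444 0.2825 0.13  ]
 [0.3765 0.2872 0.13  ]
 [0.3849 0.4246 0.13  ]
 [0.4521 0.4133 0.13  ]]
grip top [[0.41219182 0.35082797 0.27      ]]
scene base [[0.68025783 0.40926233 0.01      ]] top [[0.57173279 0.30243331 0.25      ]] tip [[0.49704967 0.25892109 0.241     ]]
guide scene [[0.3875 0.4129 0.13  ]
 [0.442  0.3888 0.13  ]
 [0.4372 0.2679 0.13  ]
 [0.3807 0.2794 0.13  ]]
rest scene plate [[ 0.4038 -0.0615  0.135 ]
 [ 0.4477 -0.0582  0.135 ]
 [ 0.457  -0.1237  0.135 ]
 [ 0.4148 -0.1245  0.135 ]]
```

Run:
```python
from h import *
plan([0.40,0.34,0.40],-4)
s,Rt=st(); c=eyes.get_calibration('wrist'); print(Rt.T@(c['xyz']-s['eef_pos']), Rt.T@R.from_rotvec(c['rotation']).as_matrix())
```

```text
Traceback (most recent call last):
  File "h.py", line 30, in plan
    print('clock',s['clock'],'pos',s['eef_pos'].round(4),'tx',Rt[:,0].round(3),'ty',Rt[:,1].round(3),'w',s['grip_width'].round(4))
                                                                                                         ^^^^^^^^^^^^^^^^^^^^^
AttributeError: 'float' object has no attribute 'round'
```

```bash
sed -i "s/s\['grip_width'\].round(4)/round(s['grip_width'],4),'F',s['wrist_force'].round(1)/" h.py
python3 - <<'E'
from h import *
plan([0.40,0.34,0.40],-4)
s,Rt=st(); c=eyes.get_calibration('wrist'); print(Rt.T@(c['xyz']-s['eef_pos']), Rt.T@R.from_rotvec(c['rotation']).as_matrix())
E
```

```text
clock 1.25 pos [0.2128 0.6406 0.2313] tx [-0. -0. -1.] ty [ 0.315  0.949 -0.   ] w 0.0852 F [0.2 0.6 0.6]
linear [-0.3375 -0.4524  0.5448]
roll deg 75.62159543834235 norm 1.6804798986298302
[-0.1419845  -0.00125895 -0.08050803] [[ 6.14845685e-05 -3.10553307e-01  9.50555963e-01]
 [ 9.99999788e-01 -5.97104523e-04 -2.59760971e-04]
 [ 6.48250894e-04  9.50555778e-01  3.10553205e-01]]
```

Run:
```python
from h import *
plan([0.37,0.31,0.40],90)
```

```text
clock 1.25 pos [0.2128 0.6406 0.2313] tx [-0. -0. -1.] ty [ 0.315  0.949 -0.   ] w 0.0852 F [0.2 0.6 0.6]
linear [-0.3375 -0.5283  0.5068]
roll deg -18.37840459277274 norm -0.4084089909505053
```

Call:
drive_tool --fingers '[-1, -1, -1, -1, -1, -1, -1, -1, -1, -1, -1, -1]' --pt "-0.1 0 0" --pt "-0.2 0 0" --pt "-0.3 -0.05 0.05" --pt "-0.34 -0.1 0.1" --pt "-0.34 -0.16 0.16" --pt "-0.34 -0.23 0.22" --pt "-0.34 -0.3 0.29" --pt "-0.34 -0.37 0.36" --pt "-0.34 -0.44 0.43" --pt "-0.34 -0.53 0.51" --pt "-0.34 -0.53 0.51" --pt "-0.34 -0.53 0.51" --roll '[0, 0, -0.1, -0.2, -0.3, -0.41, -0.41, -0.41, -0.41, -0.41, -0.41, -0.41]'

```text
clock: 2.45
eef_pos: [0.3719, 0.3074, 0.4017]
eef_rot: [0.002, 1.57, -0.001]
wrist_force: [0.2, 0.4, 0.4]
grip_width: 0.0855
```

Run:
```python
from h import *
print(st())
im=eyes.read_camera("wrist"); cv2.imwrite("pics/w1.png",im[:,:,::-1])
for t in ["cup_grip","bail_peak","dip_cup","guide_hole","hook_seat","hook_stand","guide"]:
        for x in finder.landmark_of("wrist",t)[:2]: print(t,np.round(x['point'],4),round(x['conf'],2),proj("wrist",x['point']).round(0))
```

```text
({'clock': 2.45, 'qpos': array([ 6.38923277e-01, -1.66166031e-01,  1.74740688e+00,  2.16410576e-04,
        1.55922623e+00, -9.29545040e-01]), 'qd': array([ 0.05132268,  0.02099492, -0.01228299,  0.02315026, -0.00408199,
        0.01982359]), 'effort': array([ -1.28176119, -29.67399716, -38.22587729,  -0.26386745,
         0.08784883,  -0.17908371]), 'eef_pos': array([0.37191382, 0.30739675, 0.40173452]), 'eef_rot': array([ 2.49433352e-03,  1.57002194e+00, -1.16585053e-03]), 'wrist_force': array([0.20591903, 0.42881331, 0.35223247]), 'ft_torque': array([-0.00870894,  0.00987029, -0.01270275]), 'grip_width': 0.08545954922836368}, array([[ 7.74499036e-04,  2.33006214e-03,  9.99996985e-01],
       [ 8.44925706e-04,  9.99996927e-01, -2.33071640e-03],
       [-9.99999343e-01,  8.46728296e-04,  7.72527927e-04]]))
cup_grip [0.4172 0.3546 0.2516] 0.71 [[364. 230.]]
bail_peak [0.412  0.3484 0.2248] 0.64 [[355. 217.]]
bail_peak [0.4235 0.349  0.1295] 0.5 [[347. 200.]]
guide_hole [0.4185 0.3498 0.1314] 0.63 [[348. 198.]]
guide_hole [0.4197 0.3492 0.001 ] 0.49 [[341. 177.]]
hook_seat [0.5216 0.2827 0.2274] 0.69 [[298. 301.]]
hook_stand [0.5215 0.2795 0.0018] 0.87 [[304. 228.]]
guide [4.193e-01 3.491e-01 2.000e-04] 0.82 [[342. 177.]]
```

View pics/w1.png

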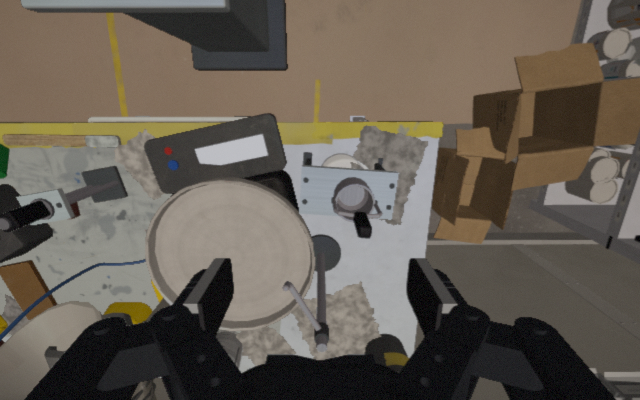

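Run:
```python
import cv2
a=cv2.imread("pics/w1.png")[150:360,260:420]
cv2.imwrite("pics/c3.png",cv2.resize(a,None,fx=2.8*1,fy=2.8,interpolation=cv2.INTER_CUBIC))
a=cv2.imread("pics/w1.png")[160:250,290:410]
cv2.imwrite("pics/c4.png",cv2.resize(a,None,fx=6,fy=6,interpolation=cv2.INTER_CUBIC))
```

```text
(no output)
```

View pics/c3.png

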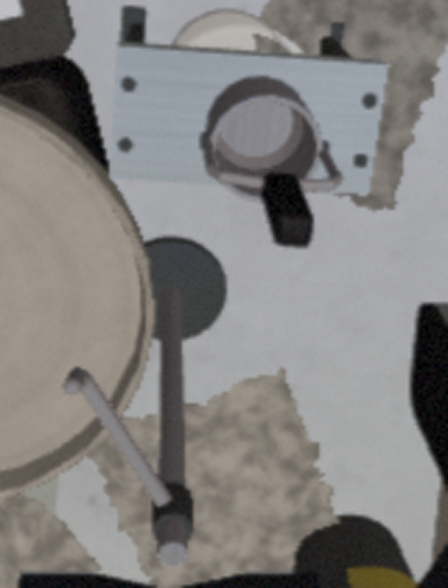

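View pics/c4.png

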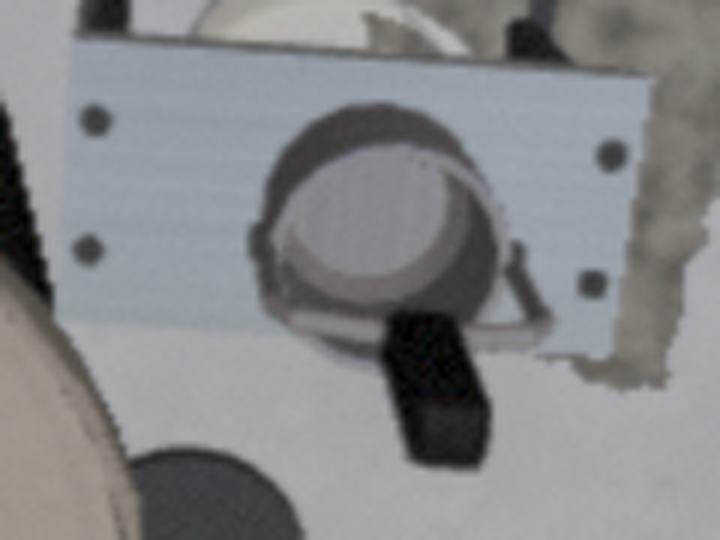

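Run:
```python
from h import *
w=lambda x,y:(290+x/6,160+y/6)
def ang(P): d=P[1]-P[0]; return np.degrees(np.arctan2(-d[0],d[1])).round(2)
for nm,a,b,z in [("sh",(275,300),(545,325),.215),("foot",(258,240),(517,255),.175),("sh2",(268,308),(552,322),.215),("gtop",(410,466),(478,469),.271),("gtop2",(408,402),(488,405),.271),("plate front",(75,35),(650,72),.13),("plate back",(55,320),(613,357),.13),("bolt1",(95,120),(612,155),.13),("bolt2",(88,249),(592,283),.13)]:
    P=onz('wrist',[w(*a),w(*b)],z); print(nm,P.round(4).tolist(),ang(P),P.mean(0).round(4))
# cup base & rim circle centre
print('griptop',onz('wrist',[w(447,434)],.271))
v=lambda x,y:(260+x/2.8,150+y/2.8)
print('foot',onz('wrist',[v(182,288)],.008),'posttop',onz('wrist',[v(173,551)],.25),'tip',onz('wrist',[v(77,380)],.243),'elbow',onz('wrist',[v(165,493)],.229))
```

```text
sh [[0.4073, 0.3273, 0.215], [0.4123, 0.3796, 0.215]] -5.45 [0.4098 0.3534 0.215 ]
foot [[0.4081, 0.3257, 0.175], [0.4113, 0.3812, 0.175]] -3.33 [0.4097 0.3535 0.175 ]
sh2 [[0.409, 0.326, 0.215], [0.4117, 0.3809, 0.215]] -2.85 [0.4103 0.3534 0.215 ]
gtop [[0.4162, 0.3469, 0.271], [0.4167, 0.3581, 0.271]] -2.61 [0.4165 0.3525 0.271 ]
gtop2 [[0.4048, 0.3461, 0.271], [0.4053, 0.3591, 0.271]] -2.17 [0.4051 0.3526 0.271 ]
plate front [[0.3729, 0.2848, 0.13], [0.3813, 0.4183, 0.13]] -3.58 [0.3771 0.3515 0.13  ]
plate back [[0.443, 0.2789, 0.13], [0.4523, 0.4151, 0.13]] -3.9 [0.4477 0.347  0.13  ]
bolt1 [[0.3931, 0.2892, 0.13], [0.4012, 0.411, 0.13]] -3.84 [0.3972 0.3501 0.13  ]
bolt2 [[0.4249, 0.2871, 0.13], [0.4332, 0.4086, 0.13]] -3.91 [0.429  0.3479 0.13  ]
griptop [[0.41046821 0.35266112 0.271     ]]
foot [[0.57121157 0.31954438 0.008     ]] posttop [[0.57063399 0.3116783  0.25      ]] tip [[0.48987208 0.27192889 0.243     ]] elbow [[0.55810455 0.30814102 0.229     ]]
```

Call:
drive_tool --fingers '[-1, -1, -1, -1, -1]' --pt "0 -0.02 0.08" --pt "0 -0.03 0.16" --pt "0 -0.04 0.24" --pt "0 -0.04 0.25" --pt "0 -0.04 0.25" --roll '[0, 0, 0, 0, 0]'

```text
clock: 3.35
eef_pos: [0.4964, 0.2904, 0.3999]
eef_rot: [-0.003, 1.573, 0.001]
wrist_force: [-0.9, 0.4, 0.6]
grip_width: 0.0853
```

Run:
```python
from h import *
import pickle
c=eyes.get_calibration('wrist')
im=eyes.read_camera("wrist"); cv2.imwrite("pics/w2.png",im[:,:,::-1])
pickle.dump(c,open('c2.pkl','wb'))
cv2.imwrite("pics/c5.png",cv2.resize(im[100:330,200:440,::-1],None,fx=2.6,fy=2.6,interpolation=cv2.INTER_CUBIC))
for t in ["cup_grip","hook_seat","hook_stand","guide_hole"]:
        for x in finder.landmark_of("wrist",t)[:2]: print(t,np.round(x['point'],4),round(x['conf'],2),proj("wrist",x['point']).round(0))
```

```text
cup_grip [0.4152 0.3546 0.2553] 0.92 [[392. 104.]]
hook_seat [0.5216 0.286  0.2293] 0.6 [[316. 206.]]
hook_stand [0.5231 0.2789 0.0013] 0.69 [[314. 166.]]
guide_hole [0.4202 0.3501 0.1317] 0.93 [[366. 108.]]
guide_hole [ 0.4354 -0.088  -0.0024] 0.57 [[103. 115.]]
```

View pics/c5.png

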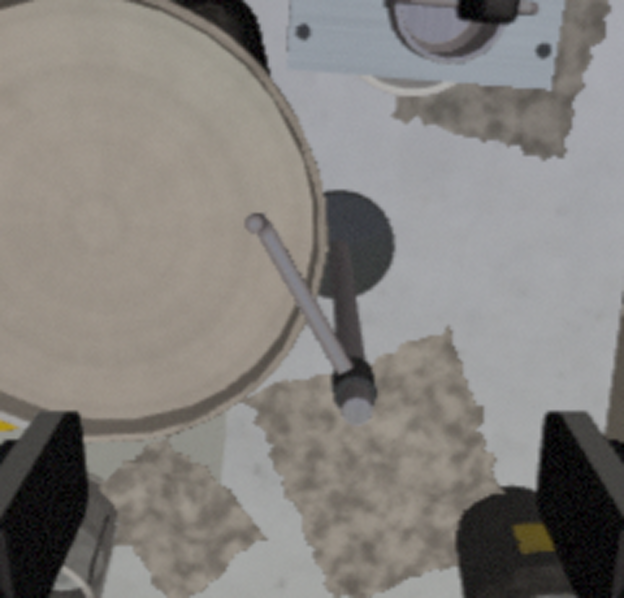

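Run:
```python
from h import *
import pickle
from scipy.optimize import least_squares
c2=pickle.load(open('c2.pkl','rb'))
v=lambda x,y:np.array((200+x/2.6,100+y/2.6))
g=lambda x,y:np.array((270+x/3.75,180+y/3.75))
h=lambda x,y:np.array((190+x*.3,100+y*.3))
post=(.06,0,.25); tip=(-.0305,0,.243)
obs=[('wrist',post,v(358,406)),('wrist',tip,v(254,221)),('side',post,g(114,276)),('side',tip,g(209,248)),('scene',post,h(241,102)),('scene',tip,h(224,155))]
cal={'wrist':c2,'side':eyes.get_calibration('side'),'scene':eyes.get_calibration('scene')}
def W(p,q): 
    a=p[2]; return np.array([p[0]+q[0]*np.cos(a)-q[1]*np.sin(a),p[1]+q[0]*np.sin(a)+q[1]*np.cos(a),q[2]])
def f(p,obs): return np.concatenate([(proj(k,W(p,q),cal[k])[0]-u) for k,q,u in obs])
for o in (obs,obs[:2],obs[2:4],obs[:4]):
    s=least_squares(f,[.52,.28,.5],args=(o,),x_scale=[.01,.01,.1]); print(s.x[:2].round(4),np.degrees(s.x[2]).round(1),s.fun.round(1))
p=least_squares(f,[.52,.28,.5],args=(obs[:4],),x_scale=[.01,.01,.1]).x
# check overlay
im=cv2.imread('pics/w2.png')
for q in [(x,0,.225) for x in np.linspace(-.022,.06,9)]+[post,tip,(.06,0,.0),(.06,0,.1)]: 
    u=proj('wrist',W(p,q),c2)[0]; cv2.circle(im,tuple(int(round(t)) for t in u),1,(0,0,255),-1)
cv2.imwrite('pics/o1.png',cv2.resize(im[100:330,200:440],None,fx=2.6,fy=2.6))
# cup grip top in this view
print(onz('wrist',[v(489,9)],.271,c2))
```

```text
[0.5214 0.2806] 28.5 [ 0.4  1.4 -0.7 -0.4 -0.1 -0.3  1.  -2.6 -1.  -0.8 -2.2 -1.8]
[0.521  0.2807] 28.4 [ 0.5  1.  -0.5 -0.9]
[0.5226 0.2872] 25.7 [-0.9  0.7  1.  -0.8]
[0.5212 0.2811] 28.3 [ 0.7  1.3 -0.  -0.7 -0.  -0.3  1.1 -2.4]
[[0.41562056 0.34741391 0.271     ]]
```

View pics/o1.png

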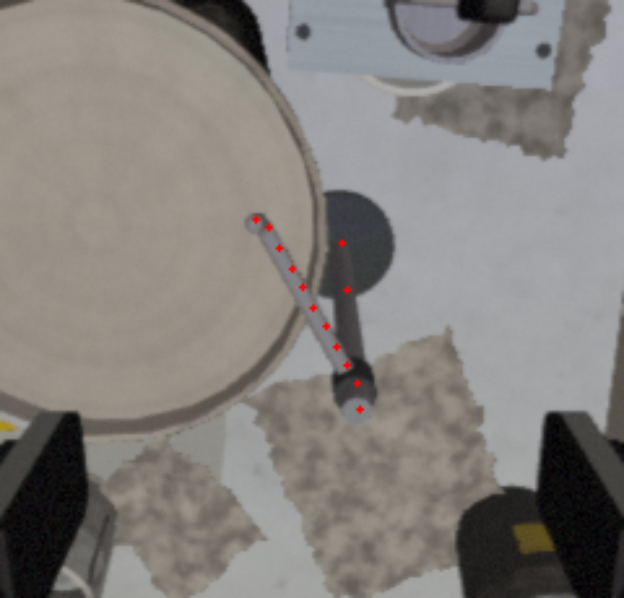

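Run:
```python
from h import *
plan([0.412,0.352,0.30],87); plan([.412,.352,.235])
```

```text
clock 3.6 pos [0.4948 0.2906 0.4015] tx [-0.  0. -1.] ty [-0.004  1.     0.   ] w 0.0853 F [-0.5  0.   0.2]
linear [ 0.2031  0.1235 -0.165 ]
roll deg 3.2557379707538985 norm 0.07234973268341996
clock 3.6 pos [0.4948 0.2906 0.4015] tx [-0.  0. -1.] ty [-0.004  1.     0.   ] w 0.0853 F [-0.5  0.   0.2]
linear [ 0.3331  0.1235 -0.165 ]
```

Call:
drive_tool --fingers '[-1, -1, -1, -1, -1, -1, -1]' --pt "0 0.05 -0.06" --pt "0.04 0.1 -0.13" --pt "0.1 0.124 -0.165" --pt "0.16 0.124 -0.165" --pt "0.18 0.124 -0.165" --pt "0.18 0.124 -0.165" --pt "0.18 0.124 -0.165" --roll '[0.07, 0.07, 0.07, 0.07, 0.07, 0.07, 0.07]'

```text
clock: 4.3
eef_pos: [0.4125, 0.3524, 0.3131]
eef_rot: [0.041, 1.569, -0.039]
wrist_force: [0.3, 0.1, 0.3]
grip_width: 0.0859
```

Run:
```python
from h import *
plan([0.412,0.352,0.235],87)
im=eyes.read_camera("wrist"); cv2.imwrite("pics/w3.png",im[:,:,::-1])
print(proj('wrist',[[.412,.352,.271],[.412,.352,.271+.0]]), )
P=[[ .412+dx,.352+dy,.271] for dx,dy in((-.007,-.007),(-.007,.007),(.007,.007),(.007,-.007))]
print(proj('wrist',P).round(0))
```

```text
clock 4.3 pos [0.4125 0.3524 0.3131] tx [ 0.002  0.001 -1.   ] ty [0.051 0.999 0.002] w 0.0859 F [0.3 0.1 0.3]
linear [ 0.1561 -0.0012 -0.0012]
roll deg 0.0940715673502126 norm 0.002090479274449169
[[320.20965225 229.37737423]
 [320.20965225 229.37737423]]
[[309. 220.]
 [330. 219.]
 [331. 238.]
 [310. 239.]]
```

View pics/w3.png

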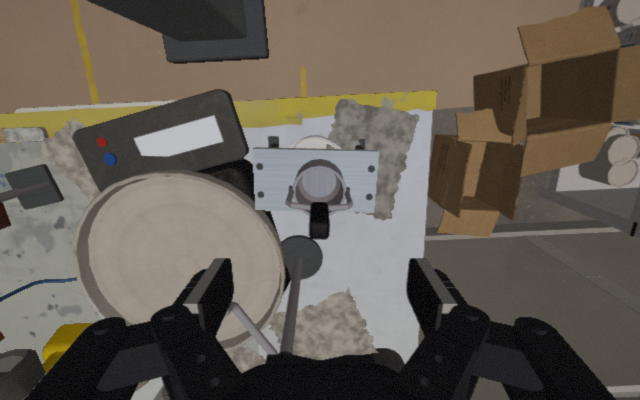

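Call:
drive_tool --fingers '[-1, -1, -1, -1, 1, 1, 1, 1, 1, 1, 1, 1, 1]' --pt "0.06 0 0" --pt "0.12 0 0" --pt "0.155 0 0" --pt "0.155 0 0" --pt "0.155 0 0" --pt "0.155 0 0" --pt "0.155 0 0" --pt "0.155 0 0" --pt "0.155 0 0" --pt "0.155 0 0" --pt "0.155 0 0" --pt "0.155 0 0" --pt "0.155 0 0" --roll '[0, 0, 0, 0, 0, 0, 0, 0, 0, 0, 0, 0, 0]'

```text
clock: 5.65
eef_pos: [0.4136, 0.3529, 0.237]
eef_rot: [0.042, 1.567, -0.038]
wrist_force: [-0.0, -1.8, 5.5]
grip_width: 0.0129
```

Run:
```python
from h import *
plan([0.412,0.352,0.235],87)
im=eyes.read_camera("wrist"); cv2.imwrite("pics/w4.png",im[:,:,::-1])
```

```text
clock 5.65 pos [0.4136 0.3529 0.237 ] tx [ 0.004  0.003 -1.   ] ty [0.051 0.999 0.003] w 0.0129 F [-0.  -1.8  5.5]
linear [ 0.004  -0.002  -0.0031]
roll deg 0.07793631485505159 norm 0.0017319181078900353
```

View pics/w4.png

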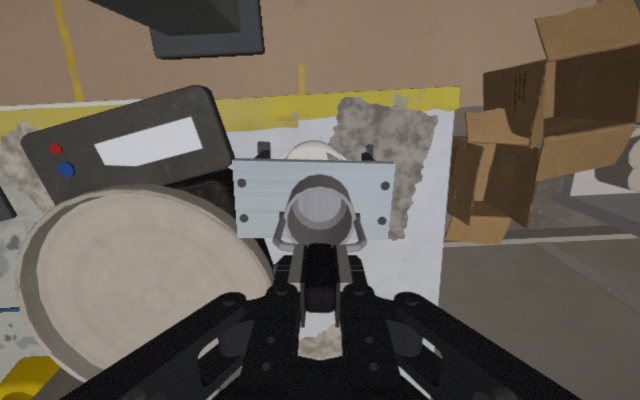

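Run:
```python
from h import *
plan([0.4136,.3529,.269]); plan([.4465,.2409,.269],118.3)
```

```text
clock 5.7 pos [0.4136 0.3529 0.237 ] tx [ 0.004  0.003 -1.   ] ty [0.051 0.999 0.003] w 0.0131 F [-0.3 -1.1  5.1]
linear [-0.064   0.0002  0.0002]
clock 5.7 pos [0.4136 0.3529 0.237 ] tx [ 0.004  0.003 -1.   ] ty [0.051 0.999 0.003] w 0.0131 F [-0.3 -1.1  5.1]
linear [-0.0644 -0.2202  0.0773]
roll deg -31.223617392020195 norm -0.6938581642671154
```

Call:
drive_tool --fingers '[1, 1, 1, 1, 1, 1, 1, 1, 1, 1, 1, 1, 1, 1]' --pt "-0.03 0 0" --pt "-0.065 0 0" --pt "-0.065 0 0" --pt "-0.065 -0.02 0.01" --pt "-0.065 -0.05 0.02" --pt "-0.065 -0.08 0.03" --pt "-0.065 -0.12 0.04" --pt "-0.065 -0.16 0.06" --pt "-0.065 -0.2 0.07" --pt "-0.065 -0.22 0.077" --pt "-0.065 -0.22 0.077" --pt "-0.065 -0.22 0.077" --pt "-0.065 -0.22 0.077" --pt "-0.065 -0.22 0.077" --roll '[0, 0, 0, -0.1, -0.2, -0.3, -0.4, -0.5, -0.6, -0.694, -0.694, -0.694, -0.694, -0.694]'

```text
clock: 7.1
eef_pos: [0.446, 0.2416, 0.2691]
eef_rot: [-0.386, 1.532, 0.389]
wrist_force: [0.5, 0.4, -1.8]
grip_width: 0.0131
```

Run:
```python
from h import *
plan([.5213,.2812,.269],118.3)
for n in("scene","side","wrist"):
    im=eyes.read_camera(n); cv2.imwrite(f"pics/{n}5.png",im[:,:,::-1])
    if n=="side": cv2.imwrite("pics/c6.png",cv2.resize(im[220:330,280:400,::-1],None,fx=5,fy=5,interpolation=cv2.INTER_CUBIC))
    if n=="scene": cv2.imwrite("pics/c7.png",cv2.resize(im[110:210,190:310,::-1],None,fx=5,fy=5,interpolation=cv2.INTER_CUBIC))
```

```text
clock 7.1 pos [0.446  0.2416 0.2691] tx [ 0.003  0.003 -1.   ] ty [-0.474  0.88   0.001] w 0.0131 F [ 0.5  0.4 -1.8]
linear [ 0.0009 -0.0017  0.1701]
roll deg 0.017516122162746228 norm 0.0003892471591721384
```

View pics/c6.png

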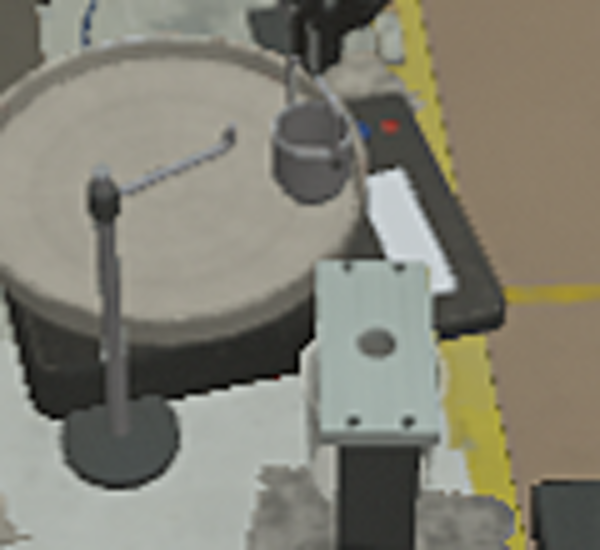

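View pics/c7.png

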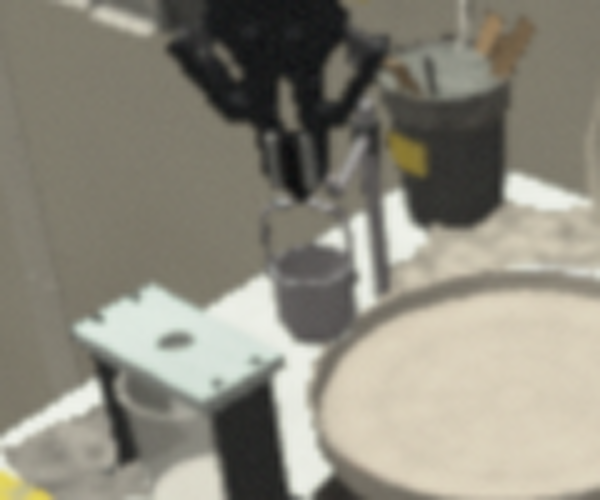

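View pics/wrist5.png

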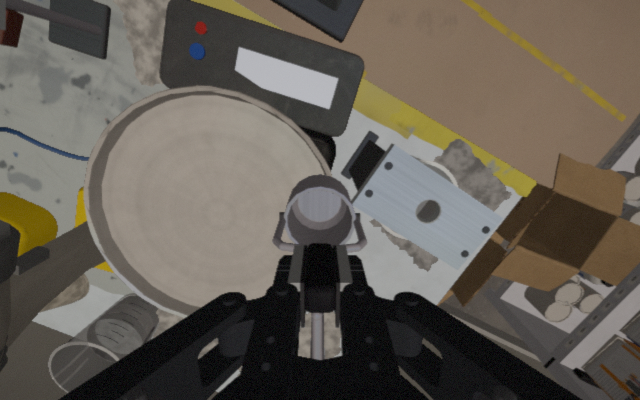

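Call:
drive_tool --fingers '[1, 1, 1, 1, 1, 1]' --pt "0 -0.001 0.03" --pt "0 -0.001 0.06" --pt "0 -0.001 0.085" --pt "0 -0.001 0.11" --pt "0 -0.001 0.125" --pt "0 -0.001 0.125" --roll '[0, 0, 0, 0, 0, 0]'

```text
clock: 7.85
eef_pos: [0.5023, 0.2711, 0.2692]
eef_rot: [-0.386, 1.532, 0.389]
wrist_force: [-0.6, -0.9, -1.7]
grip_width: 0.0129
```

Run:
```python
from h import *
plan([.5213,.2812,.269],118.3)
for n in("scene","side"):
    im=eyes.read_camera(n); cv2.imwrite(f"pics/{n}6.png",im[:,:,::-1])
    if n=="side": cv2.imwrite("pics/c8.png",cv2.resize(im[200:310,270:390,::-1],None,fx=5,fy=5,interpolation=cv2.INTER_CUBIC))
    if n=="scene": cv2.imwrite("pics/c9.png",cv2.resize(im[110:210,190:310,::-1],None,fx=5,fy=5,interpolation=cv2.INTER_CUBIC))
```

```text
clock 7.85 pos [0.5023 0.2711 0.2692] tx [ 0.003  0.003 -1.   ] ty [-0.475  0.88   0.001] w 0.0129 F [-0.6 -0.9 -1.7]
linear [ 0.0006 -0.0003  0.043 ]
roll deg 0.032693383003575605 norm 0.0007265196223016801
```

View pics/c8.png

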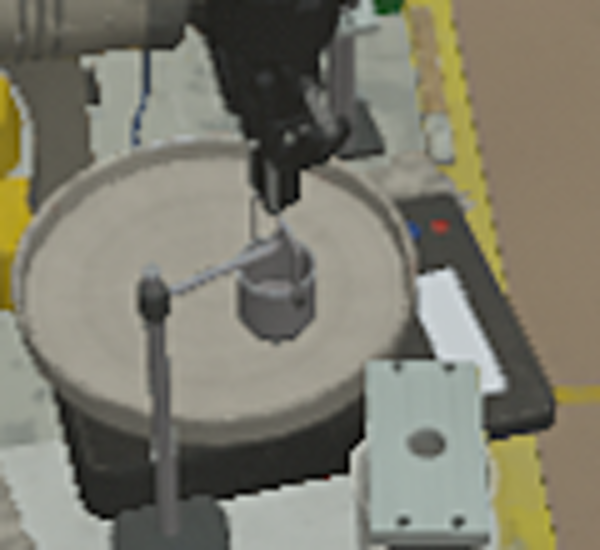

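View pics/c9.png

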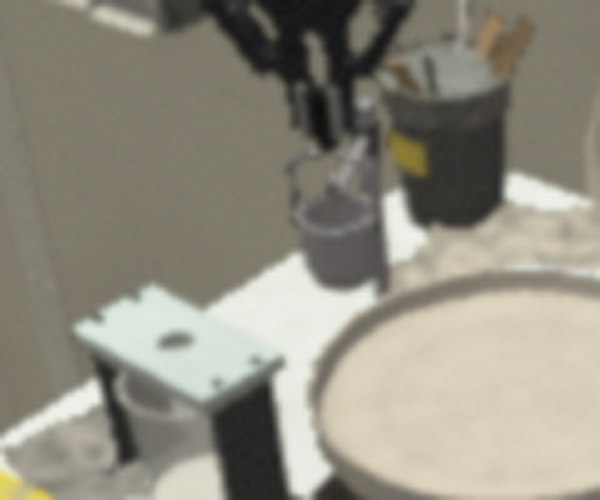

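Call:
drive_tool --fingers '[1, 1, 1, 1, 1, 1, 1, 1]' --pt "0 0 0.025" --pt "0 0 0.045" --pt "0 0 0.047" --pt "0 0 0.047" --pt "0.02 0 0.047" --pt "0.04 0 0.047" --pt "0.05 0 0.047" --pt "0.05 0 0.047" --roll '[0, 0, 0, 0, 0, 0, 0, 0]'

```text
clock: 8.75
eef_pos: [0.5214, 0.2814, 0.2438]
eef_rot: [-0.387, 1.534, 0.388]
wrist_force: [-1.1, -0.5, 0.2]
grip_width: 0.0132
```

Run:
```python
from h import *
plan([.5213,.2812,.2435],118.3)
for n in("scene","side"):
    im=eyes.read_camera(n); cv2.imwrite(f"pics/{n}7.png",im[:,:,::-1])
    if n=="side": cv2.imwrite("pics/c10.png",cv2.resize(im[200:310,270:390,::-1],None,fx=5,fy=5,interpolation=cv2.INTER_CUBIC))
    if n=="scene": cv2.imwrite("pics/c11.png",cv2.resize(im[110:210,190:310,::-1],None,fx=5,fy=5,interpolation=cv2.INTER_CUBIC))
```

```text
clock 8.75 pos [0.5214 0.2814 0.2438] tx [ 0.002  0.002 -1.   ] ty [-0.475  0.88   0.001] w 0.0132 F [-1.1 -0.5  0.2]
linear [ 0.0005 -0.0003 -0.0005]
roll deg 0.0359139885871258 norm 0.0007980886352694622
```

View pics/c10.png

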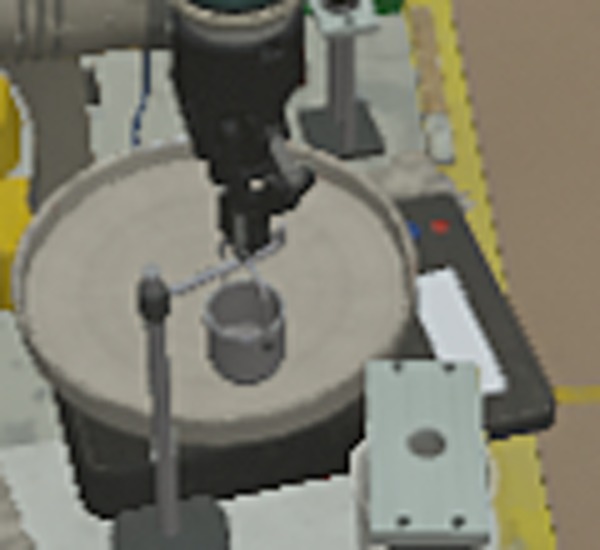

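View pics/c11.png

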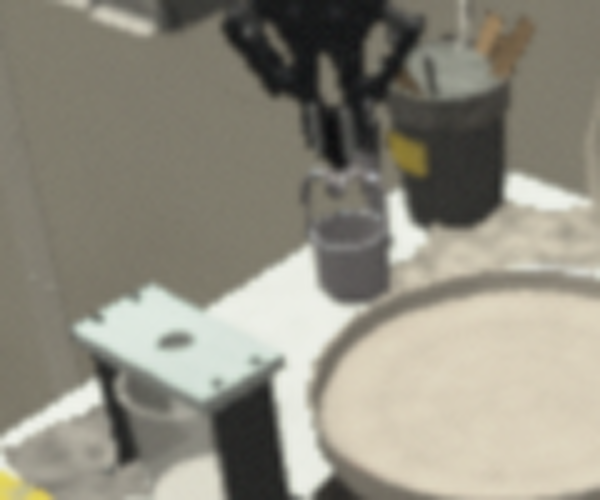

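Call:
drive_tool --fingers '[1, 1, 0.6, 0.4, 0.2, 0, -0.2, -0.4, -0.4]' --pt "0.002 0 0" --pt "0.003 0 0" --pt "0.003 0 0" --pt "0.003 0 0" --pt "0.003 0 0" --pt "0.003 0 0" --pt "0.003 0 0" --pt "0.003 0 0" --pt "0.003 0 0" --roll '[0, 0, 0, 0, 0, 0, 0, 0, 0]'

```text
clock: 9.75
eef_pos: [0.5217, 0.2815, 0.2423]
eef_rot: [-0.387, 1.533, 0.389]
wrist_force: [-0.2, -1.0, 0.1]
grip_width: 0.0598
```

Run:
```python
from h import *
plan([.5213,.2812,.2435],118.3)
for n in("side","wrist"):
    im=eyes.read_camera(n); cv2.imwrite(f"pics/{n}8.png",im[:,:,::-1])
    if n=="side": cv2.imwrite("pics/c12.png",cv2.resize(im[200:310,270:390,::-1],None,fx=5,fy=5,interpolation=cv2.INTER_CUBIC))
```

```text
clock 9.75 pos [0.5217 0.2815 0.2423] tx [ 0.002  0.002 -1.   ] ty [-0.475  0.88   0.001] w 0.0598 F [-0.2 -1.   0.1]
linear [-0.0023 -0.0002 -0.001 ]
roll deg 0.03216853870576131 norm 0.0007148564156835846
```

View pics/c12.png

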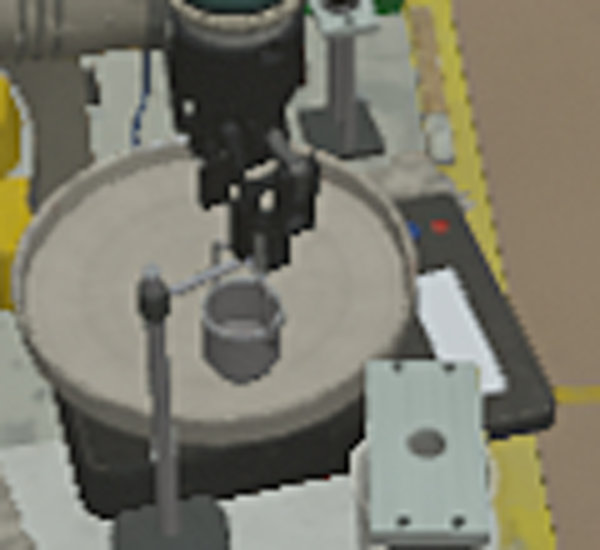

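View pics/wrist8.png

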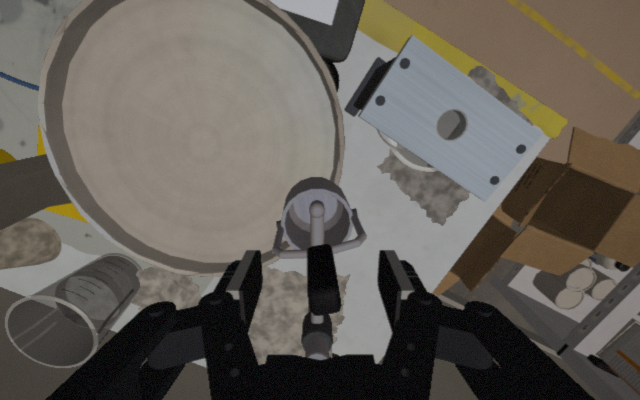

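Call:
drive_tool --fingers '[-0.6, -1, -1, -1, -1, -1, -1]' --pt "0 0 0" --pt "-0.03 0 0" --pt "-0.08 0 0" --pt "-0.16 0 0" --pt "-0.24 0 0" --pt "-0.28 0 0" --pt "-0.28 0 0" --roll '[0, 0, 0, 0, 0, 0, 0]'

```text
clock: 10.55
eef_pos: [0.5231, 0.2822, 0.3889]
eef_rot: [-0.384, 1.524, 0.39]
wrist_force: [-0.2, -0.6, -0.3]
grip_width: 0.0855
```

Run:
```python
from h import *
import pickle
plan([.40,-.09,.38],90)
for n in("scene","side","wrist"):
    c=eyes.get_calibration(n)
    im=eyes.read_camera(n); cv2.imwrite(f"pics/{n}9.png",im[:,:,::-1])
    if n=="wrist": pickle.dump(c,open('cw9.pkl','wb'))
    for t in ("guide_hole","hook_seat","bail_peak","beaker"):
        for x in finder.landmark_of(n,t)[:1]: print(n,t,np.round(x['point'],4),round(x['conf'],2),proj(n,x['point'],c).round(0))
a=cv2.imread('pics/side9.png')[180:340,230:390];b=cv2.imread('pics/wrist9.png')
cv2.imwrite('pics/c13.png',cv2.resize(a,(600,600),interpolation=cv2.INTER_CUBIC))
drum=tri([(ray('side',[(275,200)])[0],ray('side',[(275,200)])[1][0]),(ray('scene',[(330,138)])[0],ray('scene',[(330,138)])[1][0])]); print('drum',drum)
```

```text
clock 10.55 pos [0.5231 0.2822 0.3889] tx [ 0.011  0.006 -1.   ] ty [-0.475  0.88   0.   ] w 0.0855 F [-0.2 -0.6 -0.3]
linear [ 0.0106 -0.5383 -0.5702]
roll deg 28.33398963320579 norm 0.6296442140712397
scene guide_hole [0.4124 0.3507 0.1326] 0.92 [[223. 177.]]
scene hook_seat [0.5266 0.279  0.2292] 0.54 [[259. 143.]]
scene bail_peak [0.52   0.2837 0.2283] 0.74 [[257. 144.]]
scene beaker [ 4.149e-01  3.440e-01 -2.000e-04] 0.94 [[231. 208.]]
side guide_hole [0.4181 0.3457 0.1329] 0.88 [[354. 287.]]
side hook_seat [0.5211 0.2805 0.2261] 0.6 [[318. 251.]]
side bail_peak [0.5256 0.2808 0.2343] 0.64 [[317. 250.]]
side beaker [0.4211 0.3442 0.001 ] 0.62 [[352. 314.]]
wrist guide_hole [0.4181 0.3498 0.1308] 0.98 [[407. 122.]]
wrist bail_peak [0.5238 0.2806 0.2302] 0.71 [[318. 190.]]
drum [0.65014409 0.07343981 0.26315946]
```

View pics/c13.png

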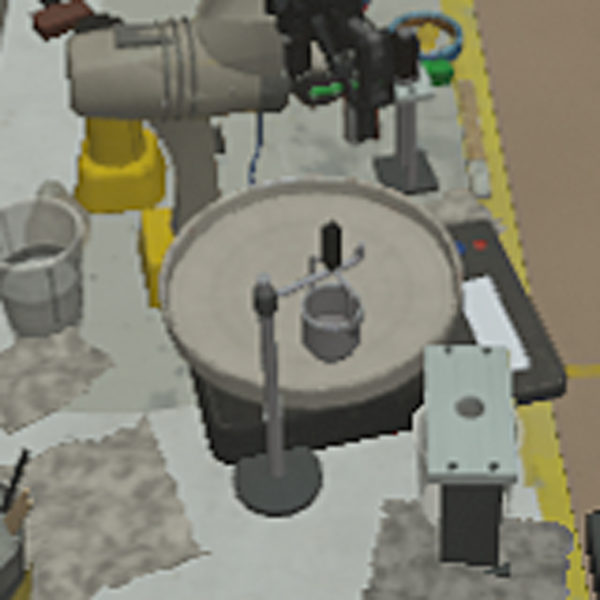

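View pics/wrist9.png

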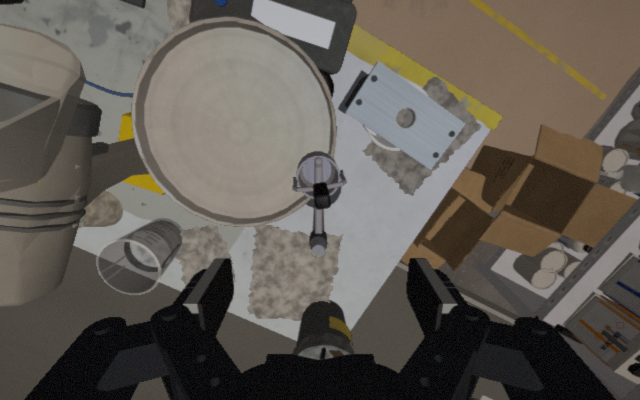

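View pics/scene9.png

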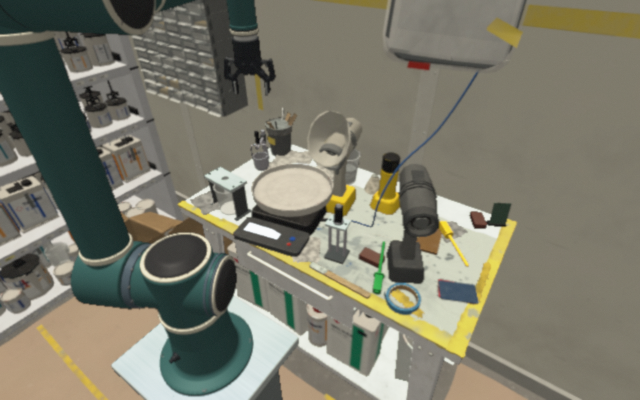

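Call:
drive_tool --fingers '[-1, -1, -1, -1, -1, -1, -1, -1, -1, -1, -1, -1, -1]' --pt "0 0.01 -0.07" --pt "0 0.02 -0.14" --pt "0 0.02 -0.22" --pt "0 -0.05 -0.27" --pt "0 -0.12 -0.32" --pt "0 -0.2 -0.37" --pt "0 -0.28 -0.42" --pt "0 -0.36 -0.47" --pt "0 -0.44 -0.52" --pt "0.01 -0.54 -0.57" --pt "0.01 -0.54 -0.57" --pt "0.01 -0.54 -0.57" --pt "0.01 -0.54 -0.57" --roll '[0, 0, 0, 0.1, 0.2, 0.3, 0.4, 0.5, 0.6, 0.63, 0.63, 0.63, 0.63]'

```text
clock: 12.6
eef_pos: [0.3987, -0.0909, 0.3766]
eef_rot: [0.002, 1.569, 0.002]
wrist_force: [-0.1, -0.8, -0.1]
grip_width: 0.0856
```

Run:
```python
from h import *
import pickle
plan([.435,-.09,.30],90)
c=eyes.get_calibration('wrist');im=eyes.read_camera('wrist'); cv2.imwrite("pics/w10.png",im[:,:,::-1]); pickle.dump(c,open('c10.pkl','wb'))
for t in ("probe","probe_grip","rest"):
    for x in finder.landmark_of('wrist',t)[:3]: print(t,np.round(x['point'],4),round(x['conf'],2),proj('wrist',x['point'],c).round(0))
u=proj('wrist',[.435,-.09,.16],c)[0].astype(int)
cv2.imwrite('pics/c14.png',cv2.resize(im[max(0,u[1]-70):u[1]+70,u[0]-70:u[0]+70,::-1],None,fx=4.2,fy=4.2,interpolation=cv2.INTER_CUBIC)); print(u)
c9=pickle.load(open('cw9.pkl','rb')); print('hole',onz('wrist',[(405,117)],.13,c9))
```

```text
clock 12.6 pos [ 0.3987 -0.0909  0.3766] tx [ 0.002  0.002 -1.   ] ty [0.    1.    0.002] w 0.0856 F [-0.1 -0.8 -0.1]
linear [0.1533 0.0015 0.0722]
roll deg -0.006714323395172528 norm -0.00014920718655938952
probe [ 0.4351 -0.0899  0.0154] 0.84 [[320. 175.]]
probe [ 0.53   -0.196   0.0353] 0.65 [[259. 231.]]
probe_grip [ 0.3953 -0.2461  0.0168] 0.76 [[226. 152.]]
probe_grip [ 0.4344 -0.0887  0.1623] 0.6 [[322. 201.]]
rest [ 0.4355 -0.0902  0.0013] 0.84 [[320. 173.]]
rest [0.5269 0.2792 0.1335] 0.34 [[579. 256.]]
[320 201]
hole [[0.41412144 0.34496622 0.13      ]]
```

View pics/w10.png

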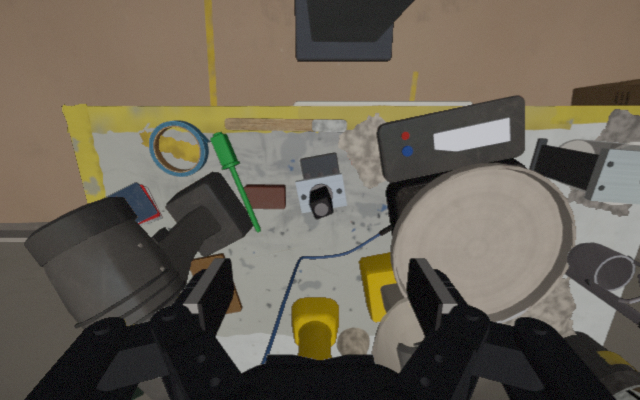

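View pics/c14.png

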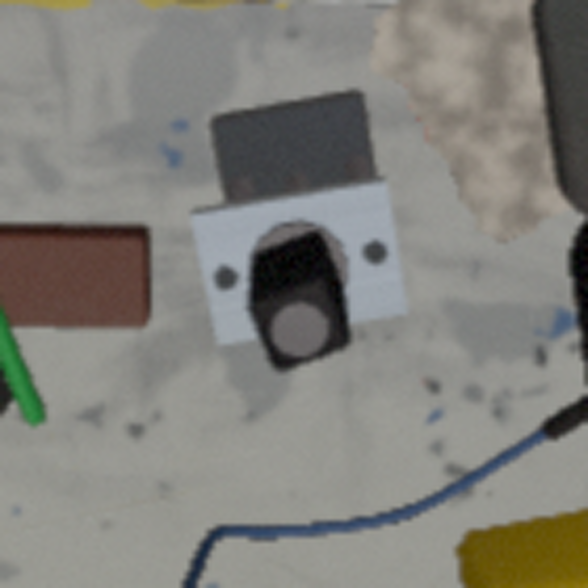

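Run:
```python
from h import *
import pickle
c=pickle.load(open('c10.pkl','rb'))
v=lambda x,y:(250+x/4.2,131+y/4.2)
print('cap',onz('wrist',[v(300,329)],.194,c))
for nm,a,b,z in [('near',(278,369),(349,346),.190),('left',(252,300),(278,369),.19),('rest f',(192,211),(385,179),.135),('rest b',(218,346),(407,314),.135),('bolts',(226,278),(375,252),.135)]:
    P=onz('wrist',[v(*a),v(*b)],z,c);d=P[1]-P[0];print(nm,P.round(4).tolist(),'ang from y',np.degrees(np.arctan2(-d[0],d[1])).round(1),P.mean(0).round(4),np.linalg.norm(d).round(4))
b=cv2.imread('pics/w10.png')[185:225,300:345]
cv2.imwrite('pics/c15.png',cv2.resize(cv2.convertScaleAbs(b,alpha=2.5,beta=20),None,fx=14,fy=14,interpolation=cv2.INTER_CUBIC))
```

```text
cap [[ 0.43379773 -0.08955893  0.194     ]]
near [[0.447, -0.0956, 0.19], [0.4402, -0.076, 0.19]] ang from y 19.1 [ 0.4436 -0.0858  0.19  ] 0.0208
left [[0.4268, -0.1026, 0.19], [0.447, -0.0956, 0.19]] ang from y -70.9 [ 0.4369 -0.0991  0.19  ] 0.0214
rest f [[0.4159, -0.1227, 0.135], [0.4058, -0.0629, 0.135]] ang from y 9.6 [ 0.4108 -0.0928  0.135 ] 0.0607
rest b [[0.4607, -0.1155, 0.135], [0.4499, -0.0549, 0.135]] ang from y 10.1 [ 0.4553 -0.0852  0.135 ] 0.0616
bolts [[0.4378, -0.1125, 0.135], [0.4293, -0.0655, 0.135]] ang from y 10.2 [ 0.4335 -0.089   0.135 ] 0.0478
```

View pics/c15.png

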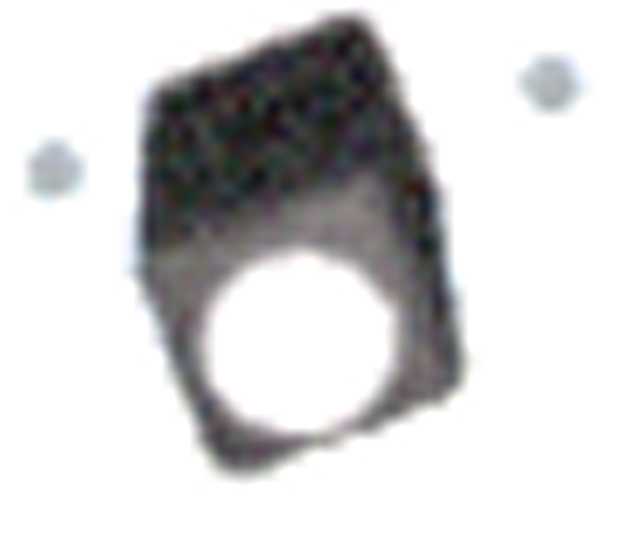

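Run:
```python
from h import *
plan([.4338,-.0893,.23],109); plan([.4338,-.0893,.150],109)
```

```text
clock 12.8 pos [ 0.3989 -0.0902  0.3766] tx [ 0.002  0.002 -1.   ] ty [-0.003  1.     0.002] w 0.0855 F [-0.5 -0.5  0.4]
linear [0.2935 0.0012 0.069 ]
roll deg -18.85163966159675 norm -0.4189253258132611
clock 12.8 pos [ 0.3989 -0.0902  0.3766] tx [ 0.002  0.002 -1.   ] ty [-0.003  1.     0.002] w 0.0855 F [-0.5 -0.5  0.4]
linear [0.4535 0.0009 0.0686]
roll deg -18.85163966159675 norm -0.4189253258132611
```

Call:
drive_tool --fingers '[-1, -1, -1, -1, -1, -1, -1]' --pt "0.05 0 0.05" --pt "0.14 0.001 0.069" --pt "0.22 0.001 0.069" --pt "0.28 0.001 0.069" --pt "0.293 0.001 0.069" --pt "0.293 0.001 0.069" --pt "0.293 0.001 0.069" --roll '[-0.15, -0.3, -0.42, -0.42, -0.42, -0.42, -0.42]'

```text
clock: 13.5
eef_pos: [0.4351, -0.0892, 0.2323]
eef_rot: [-0.261, 1.549, 0.262]
wrist_force: [-0.4, -0.0, -0.3]
grip_width: 0.0857
```

Run:
```python
from h import *
plan([.4338,-.0893,.150],109)
c=eyes.get_calibration('wrist');im=eyes.read_camera('wrist'); cv2.imwrite("pics/w11.png",im[:,:,::-1])
print(proj('wrist',[.4338,-.0893,.194],c),proj('wrist',[.4338,-.0893,.14],c))
```

```text
clock 13.5 pos [ 0.4351 -0.0892  0.2323] tx [ 0.005  0.001 -1.   ] ty [-0.327  0.945 -0.001] w 0.0857 F [-0.4 -0.  -0.3]
linear [ 0.1645  0.0008 -0.0034]
roll deg 0.09894046516402 norm 0.0021986770036448887
[[321.14135019 231.88595932]] [[320.89043891 204.75719926]]
```

View pics/w11.png

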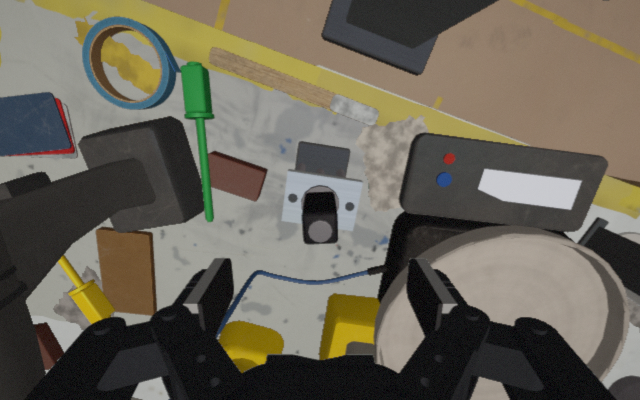

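Call:
drive_tool --fingers '[-1, -1, -1, -1, 1, 1, 1, 1, 1, 1, 1, 1]' --pt "0.06 0 0" --pt "0.12 0 -0.003" --pt "0.16 0 -0.003" --pt "0.165 0 -0.003" --pt "0.165 0 -0.003" --pt "0.165 0 -0.003" --pt "0.165 0 -0.003" --pt "0.165 0 -0.003" --pt "0.165 0 -0.003" --pt "0.165 0 -0.003" --pt "0.165 0 -0.003" --pt "0.165 0 -0.003" --roll '[0, 0, 0, 0, 0, 0, 0, 0, 0, 0, 0, 0]'

```text
clock: 14.75
eef_pos: [0.4354, -0.0901, 0.1515]
eef_rot: [-0.262, 1.547, 0.26]
wrist_force: [-0.3, -0.3, 6.0]
grip_width: 0.0238
```

Run:
```python
from h import *
plan([.4338,-.0893,.315],109)
c=eyes.get_calibration('wrist');im=eyes.read_camera('wrist'); cv2.imwrite("pics/w12.png",im[:,:,::-1])
```

```text
clock 14.75 pos [ 0.4354 -0.0901  0.1515] tx [ 0.008  0.    -1.   ] ty [-0.327  0.945 -0.002] w 0.0238 F [-0.3 -0.3  6. ]
linear [-3.27e-01  1.80e-03  1.00e-04]
roll deg 0.08120181347472055 norm 0.0018044847438826788
```

View pics/w12.png

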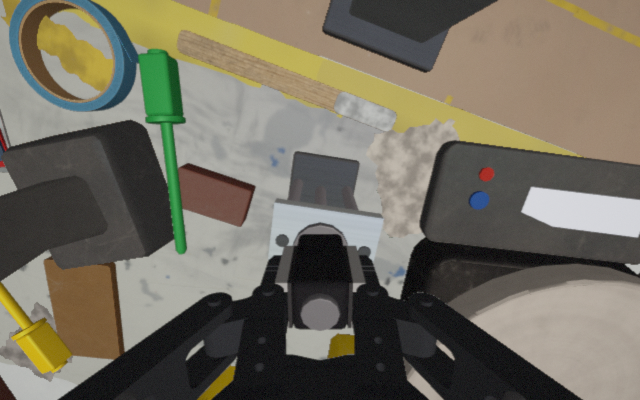

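Call:
drive_tool --fingers '[1, 1, 1, 1, 1, 1, 1, 1, 1]' --pt "-0.02 0 0" --pt "-0.05 0 0" --pt "-0.1 0 0.001" --pt "-0.16 0 0.001" --pt "-0.22 0 0.002" --pt "-0.28 0 0.003" --pt "-0.33 0 0.003" --pt "-0.34 0 0.003" --pt "-0.34 0 0.003" --roll '[0, 0, 0, 0, 0, 0, 0, 0, 0]'

```text
clock: 15.7
eef_pos: [0.4357, -0.0897, 0.3222]
eef_rot: [-0.262, 1.545, 0.26]
wrist_force: [-0.8, -0.3, -1.5]
grip_width: 0.0234
```

Run:
```python
from h import *
plan([.405,.15,.315],109)
plan([.405,.345,.315],109)
for n in("scene","side"):
    im=eyes.read_camera(n); cv2.imwrite(f"pics/{n}13.png",im[:,:,::-1])
```

```text
clock 15.7 pos [ 0.4357 -0.0897  0.3222] tx [ 0.01 -0.   -1.  ] ty [-0.327  0.945 -0.003] w 0.0234 F [-0.8 -0.3 -1.5]
linear [0.0137 0.4733 0.0986]
roll deg 0.08178827863297045 norm 0.0018175173029548988
clock 15.7 pos [ 0.4357 -0.0897  0.3222] tx [ 0.01 -0.   -1.  ] ty [-0.327  0.945 -0.003] w 0.0234 F [-0.8 -0.3 -1.5]
linear [0.0137 0.8418 0.2261]
roll deg 0.08178827863297045 norm 0.0018175173029548988
```

View pics/scene13.png

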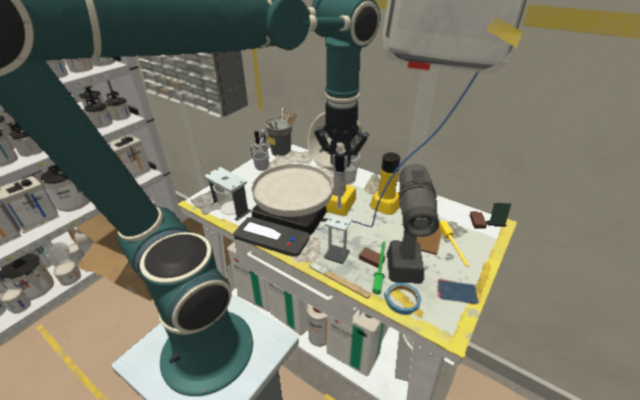

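View pics/side13.png

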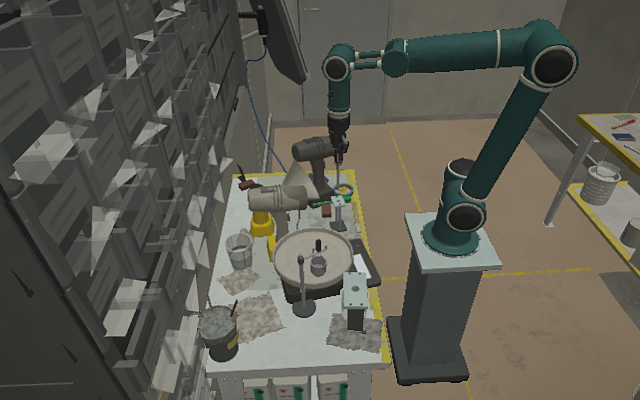

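Call:
drive_tool --fingers '[1, 1, 1, 1, 1, 1, 1, 1, 1, 1, 1, 1, 1, 1, 1, 1, 1]' --pt "0 0.03 0" --pt "0 0.08 0" --pt "0 0.14 0.01" --pt "0 0.2 0.02" --pt "0 0.27 0.04" --pt "0 0.34 0.06" --pt "0 0.41 0.08" --pt "0 0.48 0.1" --pt "0 0.55 0.125" --pt "0 0.62 0.15" --pt "0 0.69 0.175" --pt "0 0.75 0.195" --pt "0 0.8 0.21" --pt "0 0.83 0.222" --pt "0 0.842 0.226" --pt "0 0.842 0.226" --pt "0 0.842 0.226" --roll '[0, 0, 0, 0, 0, 0, 0, 0, 0, 0, 0, 0, 0, 0, 0, 0, 0]'

```text
clock: 17.5
eef_pos: [0.4036, 0.3445, 0.3197]
eef_rot: [-0.261, 1.55, 0.26]
wrist_force: [-1.2, 0.1, -0.7]
grip_width: 0.0235
```

Run:
```python
from h import *
import pickle
plan([.4127,.349,.315],109)
for n in("scene","side","wrist"):
    c=eyes.get_calibration(n);im=eyes.read_camera(n); cv2.imwrite(f"pics/{n}14.png",im[:,:,::-1])
    if n=='wrist': pickle.dump(c,open('c14.pkl','wb'))
    for t in ("guide_hole","probe","beaker","guide"):
        for x in finder.landmark_of(n,t)[:1]: print(n,t,np.round(x['point'],4),round(x['conf'],2),proj(n,x['point'],c).round(0))
a=cv2.imread('pics/side14.png')[200:350,280:430];b=cv2.imread('pics/scene14.png')[90:240,170:320]
cv2.imwrite('pics/c16.png',np.hstack([cv2.resize(x,(400,400),interpolation=cv2.INTER_CUBIC) for x in(a,b)]))
```

```text
clock 17.5 pos [0.4036 0.3445 0.3197] tx [ 0.005 -0.    -1.   ] ty [-0.326  0.945 -0.002] w 0.0235 F [-1.2  0.1 -0.7]
linear [0.0096 0.0027 0.0201]
roll deg 0.05014694508655282 norm 0.0011143765574789515
scene guide_hole [0.412  0.3476 0.1313] 0.93 [[223. 177.]]
scene probe [ 0.5341 -0.1921  0.0357] 0.83 [[383. 241.]]
scene beaker [0.5206 0.2818 0.2594] 0.74 [[256. 136.]]
scene guide [0.4139 0.3498 0.0019] 0.81 [[229. 207.]]
side guide_hole [0.4169 0.346  0.1294] 0.82 [[354. 288.]]
side probe [0.4073 0.3474 0.1854] 0.66 [[358. 275.]]
side beaker [0.4191 0.3433 0.001 ] 0.67 [[352. 313.]]
side guide [0.4136 0.3483 0.0019] 0.83 [[354. 314.]]
wrist guide_hole [0.4206 0.3462 0.1295] 0.7 [[316. 191.]]
wrist probe [0.407  0.3466 0.1829] 0.8 [[321. 194.]]
wrist beaker [ 0.4181  0.3417 -0.0018] 0.66 [[315. 165.]]
wrist guide [ 0.4197  0.3468 -0.0017] 0.78 [[318. 167.]]
```

View pics/c16.png

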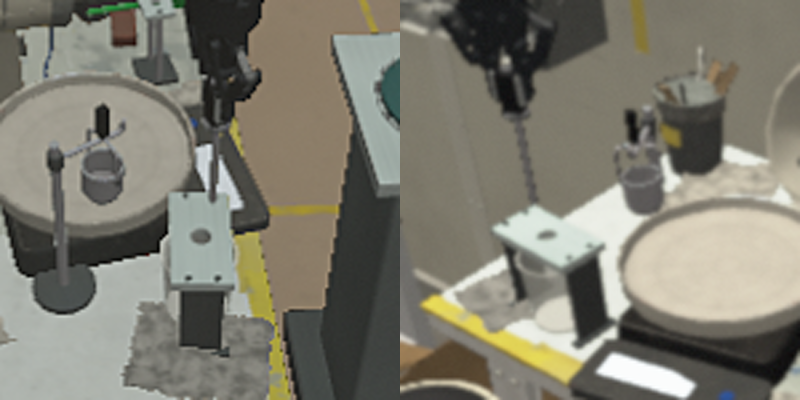

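View pics/wrist14.png

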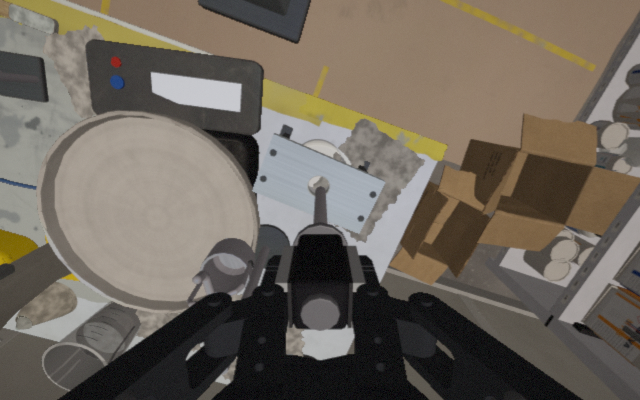

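Run:
```python
import cv2
import numpy as np
a=cv2.imread('pics/wrist14.png')[125:240,245:390]; cv2.imwrite('pics/c17.png',cv2.resize(a,None,fx=5,fy=5,interpolation=cv2.INTER_CUBIC))
a=cv2.imread('pics/wrist9.png')[55:175,335:475]; cv2.imwrite('pics/c18.png',cv2.resize(a,None,fx=5,fy=5,interpolation=cv2.INTER_CUBIC))
a=cv2.imread('pics/side14.png')[255:335,320:400]; b=cv2.imread('pics/scene14.png')[140:220,195:275]
cv2.imwrite('pics/c19.png',np.hstack([cv2.resize(x,(400,400),interpolation=cv2.INTER_CUBIC) for x in(a,b)]))
```

```text
(no output)
```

View pics/c17.png

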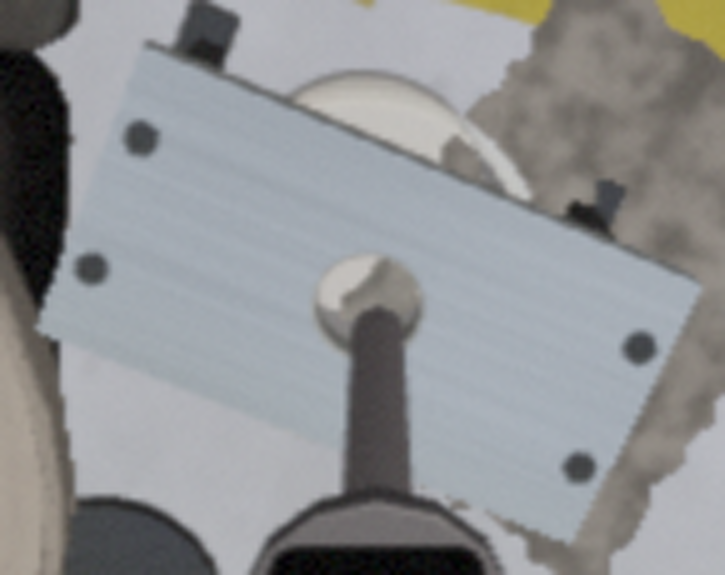

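View pics/c18.png

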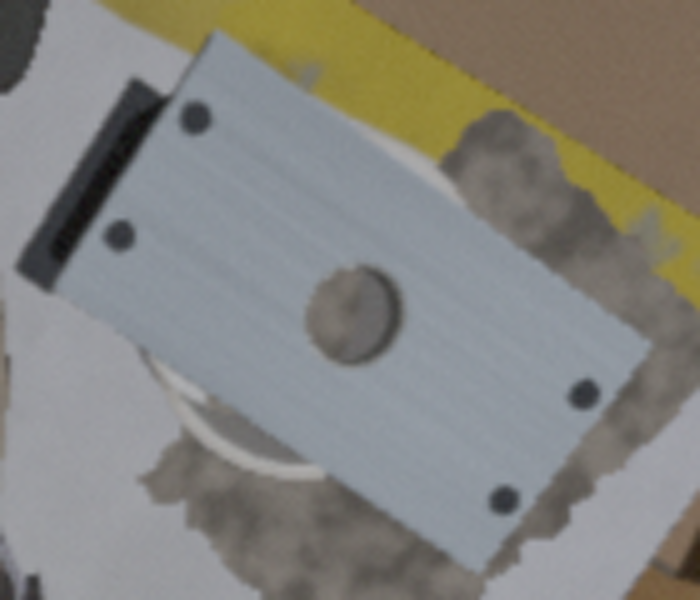

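View pics/c19.png

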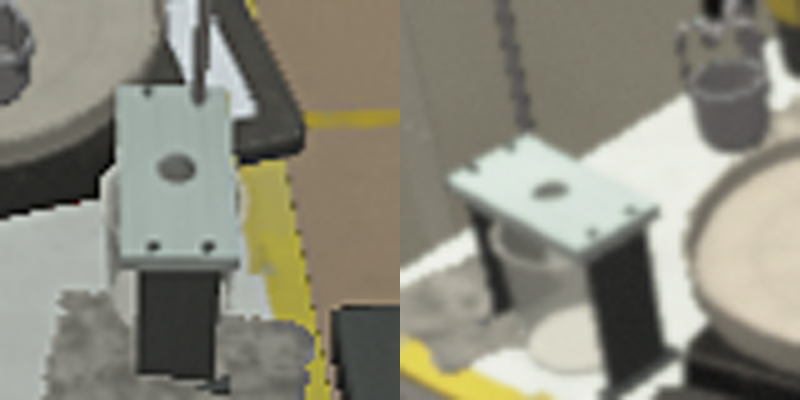

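Run:
```python
from h import *
import pickle
c9=pickle.load(open('cw9.pkl','rb'));c14=pickle.load(open('c14.pkl','rb'))
a=lambda x,y:(245+x/5,125+y/5)
b=lambda x,y:(335+x/5,55+y/5)
H={}
H['w9']=onz('wrist',[b(354,316)],.13,c9)[0]
print('w9 bolts',onz('wrist',[b(196,117),b(120,236),b(584,394),b(503,499)],.13,c9).mean(0))
H['w14']=onz('wrist',[a(369,303)],.13,c14)[0]
print('w14 bolts',onz('wrist',[a(141,138),a(91,268),a(639,348),a(579,467)],.13,c14).mean(0))
H['side']=onz('side',[(355.4,288.6)],.13)[0];H['scene']=onz('scene',[(225,178)],.13)[0]
for k in H: print(k,H[k].round(4))
z=.183
print('tips', 'w',onz('wrist',[(320.6,188.8)],z,c14)[0],'side',onz('side',[(359.8,275.0)],z)[0],'scene',onz('scene',[(220.2,166)],z)[0])
s,Rt=st(); print('tip kin',s['eef_pos']+Rt[:,0]*.1365, Rt[:,0])
```

```text
w9 bolts [0.4146379  0.34695192 0.13      ]
w14 bolts [0.41479817 0.3467454  0.13      ]
w9 [0.4149 0.3467 0.13  ]
w14 [0.4135 0.3466 0.13  ]
side [0.4137 0.3505 0.13  ]
scene [0.4138 0.3426 0.13  ]
tips w [0.40203329 0.3447406  0.183     ] side [0.40159979 0.34465261 0.183     ] scene [0.40357114 0.34192284 0.183     ]
tip kin [0.40451423 0.34556386 0.1835648 ] [ 0.00583091  0.00104624 -0.99998245]
```

Run:
```python
from h import *
plan([.4146,.3470,.280])
```

```text
clock 18.25 pos [0.4037 0.3454 0.3201] tx [ 0.006  0.001 -1.   ] ty [-0.327  0.945 -0.001] w 0.0233 F [-0.8 -0.1 -1.4]
linear [ 0.0803 -0.0041  0.0211]
```

Call:
drive_tool --fingers '[1, 1, 1, 1, 1, 1]' --pt "0.01 -0.002 0.012" --pt "0.03 -0.002 0.0215" --pt "0.06 -0.002 0.0215" --pt "0.078 -0.002 0.0215" --pt "0.078 -0.002 0.0215" --pt "0.078 -0.002 0.0215" --roll '[0, 0, 0, 0, 0, 0]'

```text
clock: 18.85
eef_pos: [0.4141, 0.3478, 0.2803]
eef_rot: [-0.262, 1.55, 0.261]
wrist_force: [-0.3, 0.4, 0.3]
grip_width: 0.0235
```

Run:
```python
from h import *
import pickle
ims=[]
for n in("scene","side","wrist"):
    c=eyes.get_calibration(n);im=eyes.read_camera(n); cv2.imwrite(f"pics/{n}15.png",im[:,:,::-1])
    if n=='wrist': pickle.dump(c,open('c15.pkl','wb'))
plan([.4127,.349,.315],109)
a=cv2.imread('pics/side15.png')[255:315,325:385]; b=cv2.imread('pics/scene15.png')[145:205,195:255]
cv2.imwrite('pics/c20.png',np.hstack([cv2.resize(x,(400,400),interpolation=cv2.INTER_CUBIC) for x in(a,b)]))
a=cv2.imread('pics/wrist15.png')[140:230,270:370]; cv2.imwrite('pics/c21.png',cv2.resize(a,None,fx=6,fy=6,interpolation=cv2.INTER_CUBIC))
```

```text
clock 19.0 pos [0.4147 0.3483 0.2818] tx [ 0.007  0.002 -1.   ] ty [-0.327  0.945 -0.001] w 0.0235 F [-0.1 -0.3 -0.5]
linear [-0.0664  0.0026 -0.0028]
roll deg 0.08756761082594267 norm 0.0019459469072431704
```

View pics/c20.png

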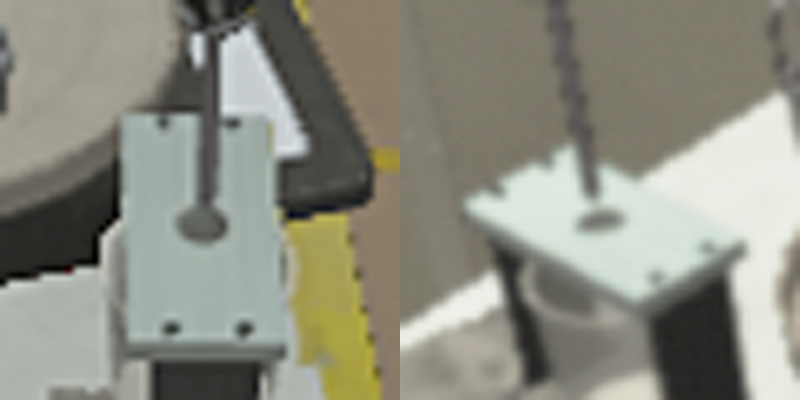

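View pics/c21.png

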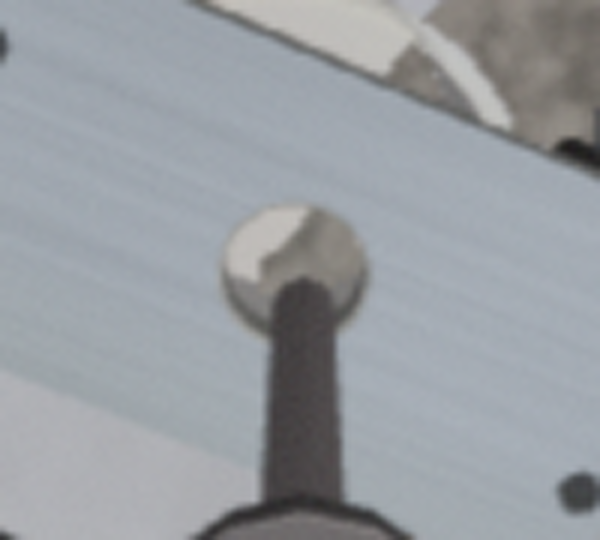

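Run:
```python
from h import *
import pickle
c=pickle.load(open('c15.pkl','rb'))
for n,h,t,cc in [('wrist',(319.2,184.7),(320.3,191.3),c),('side',(355.45,288.6),(356.2,285.15),None),('scene',(225.15,178),(223.8,173.8),None)]:
    H=onz(n,[h],.13,cc)[0];T=onz(n,[t],.1453,cc)[0]; print(n,H.round(4),T.round(4),'delta',((H-T)[:2]*1000).round(1))
s,Rt=st(); print('tip kin',s['eef_pos']+Rt[:,0]*.1365)
```

```text
wrist [0.4132 0.3465 0.13  ] [0.4151 0.3483 0.1453] delta [-1.9 -1.8]
side [0.4136 0.3505 0.13  ] [0.4118 0.3503 0.1453] delta [1.8 0.2]
scene [0.4141 0.3422 0.13  ] [0.4145 0.3456 0.1453] delta [-0.5 -3.4]
tip kin [0.4156121  0.34852845 0.14533709]
```

Run:
```python
from h import *
plan([.4137,.3468,.2818]);plan([.4137,.3468,.1885])
```

```text
clock 19.0 pos [0.4147 0.3483 0.2818] tx [ 0.007  0.002 -1.   ] ty [-0.327  0.945 -0.001] w 0.0235 F [-0.1 -0.3 -0.5]
linear [ 0.     -0.0022 -0.0028]
clock 19.0 pos [0.4147 0.3483 0.2818] tx [ 0.007  0.002 -1.   ] ty [-0.327  0.945 -0.001] w 0.0235 F [-0.1 -0.3 -0.5]
linear [ 0.1866 -0.0021 -0.0041]
```

Call:
drive_tool --fingers '[1, 1, 1, 1, 1, 1, 1]' --pt "0 -0.002 -0.003" --pt "0 -0.002 -0.003" --pt "0.03 -0.002 -0.003" --pt "0.06 -0.002 -0.003" --pt "0.08 -0.002 -0.003" --pt "0.08 -0.002 -0.003" --pt "0.08 -0.002 -0.003" --roll '[0, 0, 0, 0, 0, 0, 0]'

```text
clock: 19.7
eef_pos: [0.4135, 0.3466, 0.2409]
eef_rot: [-0.261, 1.549, 0.261]
wrist_force: [0.6, 0.5, -1.5]
grip_width: 0.0231
```

Run:
```python
from h import *
import pickle
for n in("scene","side","wrist"):
    c=eyes.get_calibration(n);im=eyes.read_camera(n); cv2.imwrite(f"pics/{n}16.png",im[:,:,::-1])
    if n=='wrist': pickle.dump(c,open('c16.pkl','wb'))
plan([.4137,.3468,.1885],109)
a=cv2.imread('pics/side16.png')[255:315,325:385]; b=cv2.imread('pics/scene16.png')[145:205,195:255]
cv2.imwrite('pics/c22.png',np.hstack([cv2.resize(x,(400,400),interpolation=cv2.INTER_CUBIC) for x in(a,b)]))
a=cv2.imread('pics/wrist16.png')[140:230,270:370]; cv2.imwrite('pics/c23.png',cv2.resize(a,None,fx=6,fy=6,interpolation=cv2.INTER_CUBIC))
```

```text
clock 19.85 pos [0.4143 0.3472 0.2425] tx [ 0.008  0.003 -1.   ] ty [-0.327  0.945 -0.   ] w 0.0229 F [ 0.2  0.  -0.8]
linear [ 0.108  -0.0004 -0.0023]
roll deg 0.08962877990114748 norm 0.001991750664469944
```

View pics/c22.png

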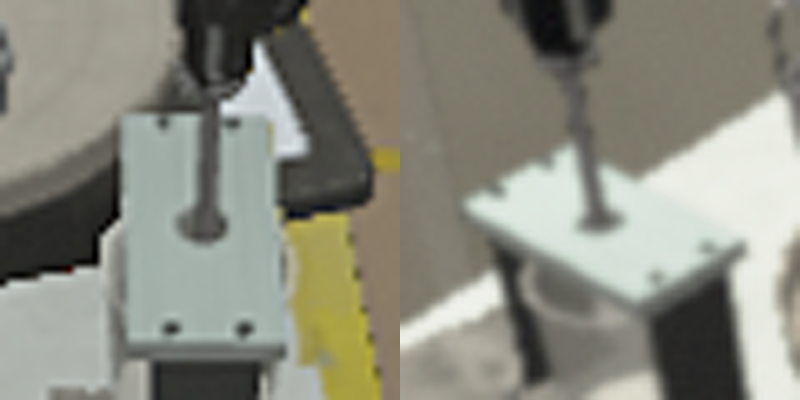

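View pics/c23.png

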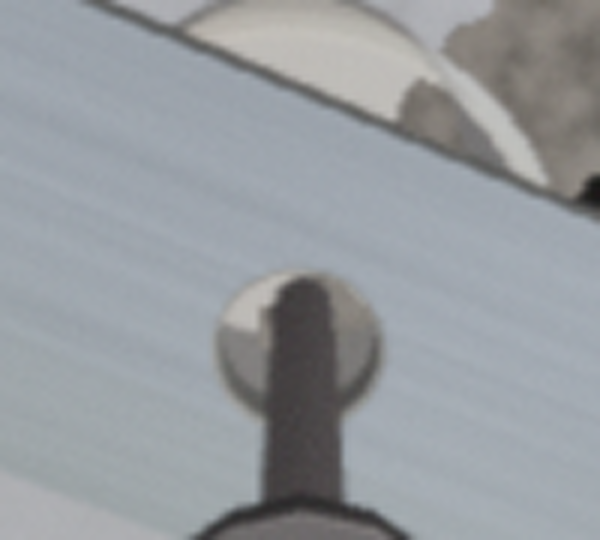

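Run:
```python
from h import *
import pickle
c=pickle.load(open('c16.pkl','rb'))
s,Rt=st(); p=s['eef_pos'];x=Rt[:,0]
A=lambda z:p+x*((z-p[2])/x[2])
H=onz('wrist',[(319.8,197.4)],.13,c)[0]
print('axis at .13',A(.13),'proj crop',((proj('wrist',A(.13),c)[0]-[270,140])*6).round(0),'tip',((proj('wrist',p+x*.1365,c)[0]-[270,140])*6).round(0),'H',H,'delta',(H-A(.13))*1000)
u=proj('side',[A(.13),A(.17)]);print('side crop',((u-[325,255])*6.667).round(0)); u=proj('scene',[A(.13),A(.17)]);print('scene crop',((u-[195,145])*6.667).round(0)+[400,0])
```

```text
axis at .13 [0.41516004 0.34749659 0.13      ] proj crop [302. 357.] tip [302. 312.] H [0.41345145 0.34633365 0.13      ] delta [-1.70858573 -1.16294488  0.        ]
side crop [[199. 219.]
 [202. 159.]]
scene crop [[595. 216.]
 [582. 149.]]
```

Call:
drive_tool --fingers '[1, 1, 1, 1, 1, 1, 1, 1, 1]' --pt "0 -0.0025 -0.0025" --pt "0 -0.0025 -0.0025" --pt "0.03 -0.0025 -0.003" --pt "0.06 -0.0025 -0.003" --pt "0.09 -0.0025 -0.0035" --pt "0.106 -0.0025 -0.0035" --pt "0.106 -0.0025 -0.0035" --pt "0.106 -0.0025 -0.0035" --pt "0.106 -0.0025 -0.0035" --roll '[0, 0, 0, 0, 0, 0, 0, 0, 0]'

```text
clock: 20.75
eef_pos: [0.4139, 0.346, 0.1902]
eef_rot: [-0.26, 1.546, 0.263]
wrist_force: [-0.1, 0.6, -0.6]
grip_width: 0.0233
```

Run:
```python
from h import *
import pickle
for n in("scene","side","wrist"):
    c=eyes.get_calibration(n);im=eyes.read_camera(n); cv2.imwrite(f"pics/{n}17.png",im[:,:,::-1])
    if n=='wrist': pickle.dump(c,open('c17.pkl','wb'))
plan([.4137,.3468,.1885],109)
a=cv2.imread('pics/side17.png')[255:315,325:385]; b=cv2.imread('pics/scene17.png')[145:205,195:255]
cv2.imwrite('pics/c24.png',np.hstack([cv2.resize(x,(400,400),interpolation=cv2.INTER_CUBIC) for x in(a,b)]))
a=cv2.imread('pics/wrist17.png')[160:250,270:370]; cv2.imwrite('pics/c25.png',cv2.resize(a,None,fx=6,fy=6,interpolation=cv2.INTER_CUBIC))
```

```text
clock 20.9 pos [0.4139 0.346  0.1903] tx [ 0.009  0.003 -1.   ] ty [-0.327  0.945  0.   ] w 0.0235 F [-0.1  0.9 -1.3]
linear [0.0037 0.0017 0.0001]
roll deg 0.08863436376944378 norm 0.001969652528209862
```

View pics/c24.png

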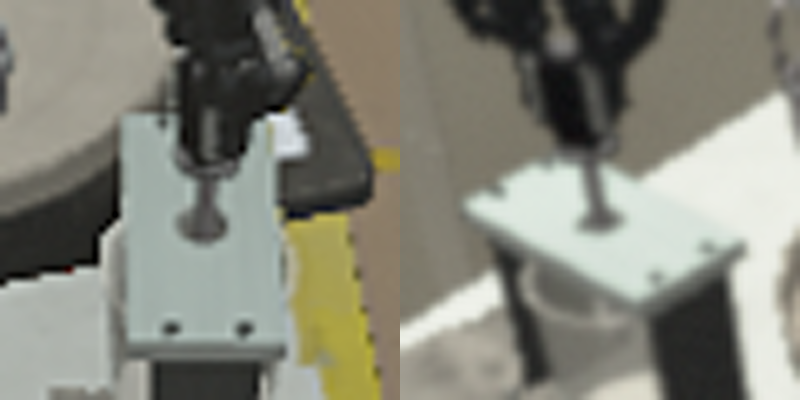

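View pics/c25.png

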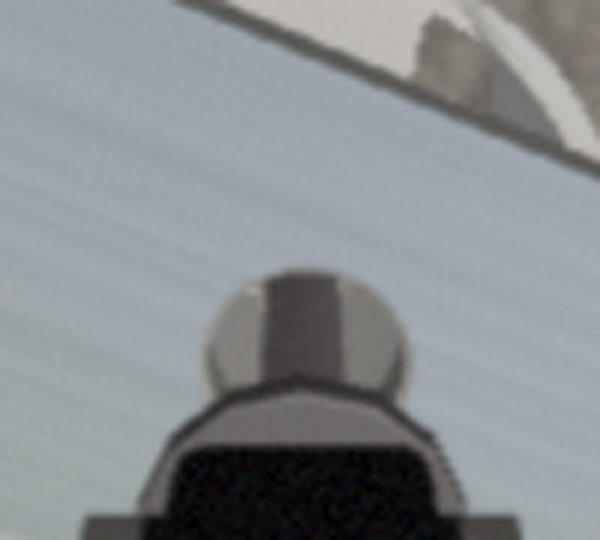

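View pics/scene17.png

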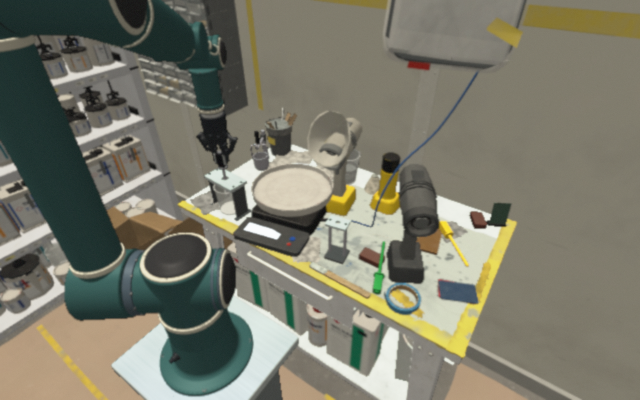

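View pics/side17.png

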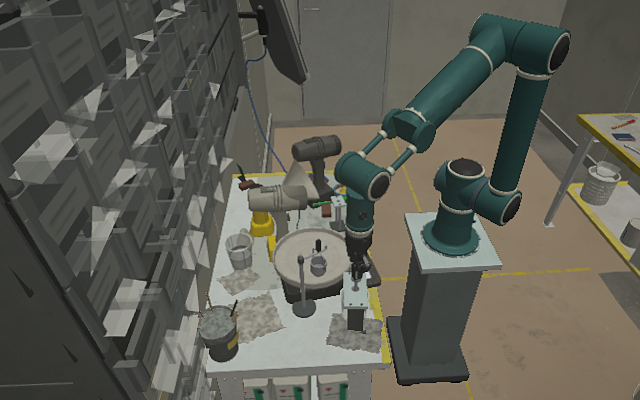

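Run:
```python
from h import *
import pickle
from scipy.optimize import least_squares
c=pickle.load(open('c17.pkl','rb'))
s,Rt=st(); p=s['eef_pos'];x=Rt[:,0]
A=p+x*((.13-p[2])/x[2]); print('axis',A,'tip',p+x*.1365)
# hole rim points in image: left(205,350) right(409,350) top(307,268), (232,300),(382,300)
px=[(270+a/6,160+b/6) for a,b in [(205,350),(409,350),(307,268),(238,296),(376,296)]]
P=onz('wrist',px,.13,c)
f=least_squares(lambda q:np.hypot(P[:,0]-q[0],P[:,1]-q[1])-.012,[.414,.346]); H=f.x; print('hole',H,f.fun*1000,'delta',(H-A[:2])*1000)
d=np.r_[H-A[:2],0]; print('tool',Rt.T@d*1000)
for n,o,xo in(('side',(325,255),0),('scene',(195,145),400)):
    u=proj(n,[A,A+[0,0,.025]]);print(n,((u-np.array(o))*6.667).round(0)+[xo,0])
```

```text
axis [0.41446127 0.34619058 0.13      ] tip [0.41514394 0.34645432 0.05384424]
hole [0.41389455 0.34651399] [ 0.32267236  0.33018772  0.10954224 -0.13285118 -0.14361656] delta [-0.56671611  0.32341002]
tool [-0.00395993  0.49096177 -0.42976977]
side [[200. 217.]
 [202. 180.]]
scene [[596. 217.]
 [588. 175.]]
```

Run:
```python
from h import *
im=eyes.read_camera('side');cv2.imwrite('pics/c26.png',cv2.resize(im[235:315,300:380,::-1],(600,600),interpolation=cv2.INTER_CUBIC))
for i in range(4): 
    eyes.read_camera('side'); s,Rt=st(); print(s['clock'],s['eef_pos'].round(4),abs(s['qd']).max().round(4),s['wrist_force'].round(1),s['grip_width'])
```

```text
21.0 [0.4138 0.3459 0.1901] 0.0045 [ 0.3 -0.7 -1. ] 0.023080352373571603
21.05 [0.4137 0.3458 0.19  ] 0.0038 [-0.1  1.1 -1.3] 0.023128418490671203
21.1 [0.4136 0.3457 0.1899] 0.0016 [ 0.3 -0.6 -1.2] 0.023294918947516213
21.15 [0.4136 0.3456 0.1897] 0.0027 [-0.6  0.3 -1.1] 0.023486831627781292
```

View pics/c26.png

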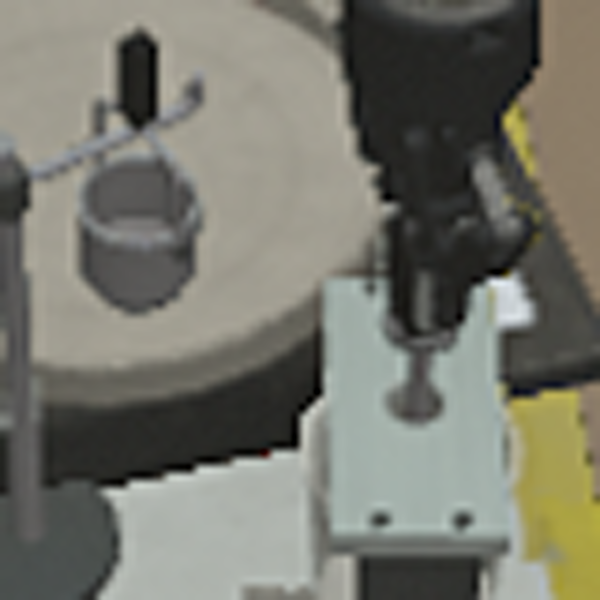

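Run:
```python
from h import *
for i in range(16): 
    eyes.read_camera('side'); s,Rt=st()
    if i%3==0: print(s['clock'],s['eef_pos'].round(4),abs(s['qd']).max().round(4),s['wrist_force'].round(1))
```

```text
21.2 [0.4135 0.3456 0.1896] 0.0016 [-0.4 -0.3 -1.4]
21.35 [0.4135 0.3456 0.1895] 0.0018 [-0.3  0.  -0.8]
21.5 [0.4134 0.3456 0.1895] 0.002 [ 0.2  0.1 -1.6]
21.65 [0.4135 0.3456 0.1895] 0.0019 [ 0.7  1.  -0.3]
21.8 [0.4135 0.3456 0.1895] 0.0018 [-0.1  0.  -1. ]
21.95 [0.4135 0.3456 0.1895] 0.0014 [ 0.4 -0.5 -1.1]
```

Settled and still: the tip is at about 53 mm, nothing is touching, and the stem is within about 1 mm of the hole's centre.

```bash
python3 -c "
from bench import r
print(r.close_job())"
```

```text
the job is handed in; nothing more can be done
None
```

I hung the dip cup by its bail on the hook and let go of it. Then I took the black-gripped probe from its rest, lowered it through the guide hole, and handed in at about 22 s while still holding it there.

**Last checks:**
- **Cup:** the side picture shows it hanging freely from the rod, between the upturned end and the post.
- **Probe height:** the tip is about 53 mm above the bench, close to half-way down the beaker. This comes from the tool pose and the probe's listed length. The stem is tilted about 0.5°.
- **Contact and stillness:** the tool pose stayed constant for the last 0.6 s. The wrist force was only the probe's weight, so nothing showed it touching the guide or beaker.
- **Beaker:** I did not measure it again at the end; I saw no sign that it had moved.

**Disagreements:**
- **Centring:** the wrist camera put the hole about 0.6 mm to one side of the stem and the side camera about 1 mm to the other. I left it, as the clearance is 7 mm all round.
- **Look-alikes:** the green and yellow ones stood upright in the first picture and were lying on the bench by about 10 s. The arm had not been near them; both were still on the bench in the last picture.

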